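# Seat the filling funnel in its cone holder and seal it on the bottle

### The job

Lift the lidded steel funnel by its knob out of the wooden block and nest it upright in the cone-shaped holder of the filling stand, letting it centre itself. Then press it gently down, holder and all, until its shoulder bears firmly on the rubber seal on the bottle (hold a push of about 16 N for half a second; never press the bottle with more than 20 N), and let go so that it stays nested and resting on the seal. Leave the other bottles, jars and the tin where they are.

Things in the scene. Friction and masses are not known exactly. Their poses are not given: they have to be found in the camera images.
- funnel: lidded steel funnel, 0.19-0.35 kg, round about its z axis (up). Origin: centre of the flat shoulder, 36 mm across, that lands on the bottle's seal. Below: spout 16 mm across, 16 mm long. Above: cone from 36 mm across (4 mm up) to 80 mm (46 mm up), lid 85 mm across to 56 mm up, knob to 96 mm up. Starts upright in the block's hole, shoulder on the block's top
- knob_top (a point): centre of the flat top of the funnel's black upright cylindrical knob, 24 mm across and 40 mm tall, standing on the lid; 96 mm above the funnel's origin. Hold the knob by its sides or press on its top
- park: the wooden parking block, fixed, 80 x 80 x 40 mm, with a vertical hole 23 mm across in its middle that takes the spout. Origin: centre of its underside, on the table
- stand: the filling stand, fixed: grey base 130 (x) x 190 (y) x 30 mm, two upright steel posts 10 mm across at y = +75 and -75 mm, up to 234 mm above the table. Origin: centre of its underside, on the table
- carriage: the stand's holder: aluminium ring 89 mm across on the posts, with a cone seat matching the funnel's taper (76 mm across at its upper edge, 55 mm at its lower, 20 mm below; half angle 27.6 degrees). Origin: centre of the seat's upper edge; a fully nested funnel's origin is 42 mm (+-1) below it. It slides straight down against a friction brake and stays where left
- seat_low (a point): centre of the holder's seat at its lower edge, 20 mm below the holder's origin. With the funnel nested, a push of 3 to 6 N moves the holder, at any height (brake 9 N less the weights). It starts 219-225 mm above the table; the seal is met after 13 to 44 mm of travel, felt as a steep rise in force. On letting go the lip lifts the funnel a millimetre or so
- bottle: amber glass bottle, fixed upright on the stand's base under the holder, 62 mm across, 125 mm tall, sunk more or less in the base: mouth 137-141 mm above the table. Origin: centre of its underside. A black rubber seal sleeve, 43 mm across outside, 26 mm inside, is slipped over its neck; its springy top lip (12 N per mm) is what the funnel's shoulder meets
- bottle_mouth (a point): centre of the glass mouth, 125 mm above the bottle's underside. The seal lip stands above it by anything from 2.5 to 22.5 mm, differing each time and not measured: it must be felt. Sealed: the shoulder bears on the lip with 6 to 20 N, i.e. pushing on the knob with roughly 12 to 23 N (16 N is good) once the lip is met
- dropper_a: bystander: amber dropper bottle with rubber bulb, 33 mm across, 100 mm tall; origin under its centre
- dropper_b: bystander: a second dropper bottle, the same, farther from the robot
- spare_bottle: bystander: an amber bottle like the one in the stand, with a black cap, 62 mm across, 128 mm tall; origin under its centre
- jar_a: bystander: low amber jar with black lid, 64 mm across, 45 mm tall; origin under its centre
- jar_b: bystander: low green jar with black lid, 60 mm across, 42 mm tall, between stand and block; origin under its centre
- tin: bystander: flat aluminium tin, 70 mm across, 22 mm tall; origin under its centre
Things that resemble listed ones, but are neither listed nor needed, are in the scene too. There is more than one size of the funnel; the job needs the middle-sized.

How it is judged:
By the outcome, as a careful person would: the job done as asked, in the order asked, and still so for the second after the job is handed in, with the robot touching nothing.
It also fails if it takes over 53 s, if anything falls off the work surface, if the arm or the gripper's body presses on something with over 40 N, if the wrist force passes 120 N, or if a joint passes its speed limit or range.

### The arm

A 6-joint arm with a two-finger parallel gripper is mounted at the origin on the work surface. World frame = base frame: x ahead of the robot, y to its left, z up, the work surface at z = 0. Lengths are in m, angles in rad, forces in N, time in s.
With the tool pointing down it reaches from about 0.35 to 0.925 m from the base axis. Payload 6.4 kg.
Tool frame: the origin (TCP) lies at the very end of the fingers, on their centre line; the grasp point (between the pads) lies 19 mm behind it; z points along the fingers, y is the line along which they close (so a half turn about z gives the same grasp; the last joint's range is limited). The gripper opens to 85 mm and grips with 20 to 120 N. Pads are 22 mm wide; open, the fingers measure 114 mm over their backs; the gripper's body (76 mm by 85 mm) begins 54 mm behind the grasp point. The pads swing forward as they close: fully open they stand 13 mm farther back than shut.
Start: joints at [1.019, 0.245, 1.558, -0, 1.339, -0.174], TCP at [0.24, 0.604, 0.191] pointing down, gripper open.
Joint ranges: [-3.13, 3.13], [-1.02, 2.26], [0.13, 2.54], [-0.95, 4.09], [0.21, 2.88], [-2.74, 2.74]. Speed limits (rad/s): [2.57, 2.57, 3.14, 3.14, 3.14, 3.14].

### API

Orientations are given as a unit quaternion [w, x, y, z].
In Python, from workcell import get_state, cams, hand_in gives the robot as it stands.
- The arm moves only by the tool apply_moves, never from a script. Its argument "plan" is a list that holds one entry, the list of rows, each a list of 7 numbers: the shift along the tool's x, y, z in a scale on which 1.0 is 40 cm, then the turn, a rotation vector about the tool's x, y, z in shares of pi rad (1.0 is pi rad), then the opening, from 0 (shut) to 1 (fully open). In form: [[[x, y, z, ax, ay, az, jaw], ...]]. A call has exactly 5 rows; each row is the pose to reach, as a shift and turn from the pose commanded when the call began, along the tool's axes at that moment; what a row does not reach only later rows make up. A row lasts 1/12 s, in which the tool goes at most 41.7 mm and 7.16 degrees, less where a joint would pass 70% of its speed; a pose out of reach is approached as far as the arm can. Shift and turn numbers lie between -1 and 1, and a call with a number outside is refused. A call with a gripper value outside its range is refused whole. The fingers move at their own pace and stop on an object; "force" is the grip in N (left out, the last holds). Time passes only in rows, so rows that repeat a pose let the fingers close, or fill a call up. It gives the time, the measured TCP pose, the force, the opening and the grip force at its end, in the units of the state.
- get_state(): the state, without advancing time (a new reading comes with each control period).
- cams.grab_frame(name): name is "scene" or "top" or "wrist"; returns (picture, depth): 480x640x3 uint8, blue, green, red; 480x640 float32, m along the optical axis (not along the pixel's ray), 0 where there is no reading.
- cams.get_calibration(name): a dict with "fov_y" (degrees; the focal length in pixels is half the picture's height over the tangent of half this angle, whatever the lens; pixels are square), "cx", "cy" (the principal point, pixels), "dist" ([k1, k2, p1, p2, k3] as OpenCV has them; the pictures are not rectified), "extrinsics" (4x4, takes a point from camera to world coordinates); the wrist camera has in their place "T_tool_cam" (4x4, takes a point from camera to tool coordinates, whose origin is the TCP and whose axes are the flange's). Camera axes: x right, y up, looking along -z (the intrinsics and any distortion apply to the point x, -y, -z); pixel columns grow to the right and rows downward; lengths in m; the calibration is good to about 2 mm. A picture is of the moment at which its call begins: read the wrist's pose just before it. get_calibration takes no time and is no camera call.
- hand_in(): hands the job in; it is judged then, once.
The state is a dict: "time_s": time; "joint_positions": joint angles; "qvel": joint speeds; "tau": joint torques, N m; "position": TCP position; "orientation": TCP orientation; "contact_force": force on the tool from outside, world axes, zero at the start; "ft_torque": the same for the moment, N m; "gripper_width": finger opening in m; "grasp_force": force on a finger pad.
Only numpy, scipy, OpenCV 4.12 (cv2) and the standard library are available. Lean on these libraries where they do the work, as an engineer would, in place of code of your own. Each camera call takes 0.05 s, during which the arm holds its last target. There are 200 camera calls.

## Working session

There is one attempt and no reset: what is moved stays moved. The work goes in short steps, Python scripts to look and compute and a tool call to move; the robot and the scene stay as the last step left them, time stands still between calls to the robot, and variables do not carry over. Pictures are saved under pics/ and viewed, at most 10 in all, crops included, and the job is handed in when it is done.

Besides the shell and the picture viewer there is one more tool, called after "Call:" in YAML: its name, and indented under it one key for each argument. apply_moves: Moves the arm, as the interface text tells. Its arguments: {"type":"object","properties":{"plan":{"type":"array","items":{"type":"array","items":{"type":"array","items":{"type":"number"}}}},"force":{"type":"number"}},"required":["plan"]}

```bash
mkdir -p pics; ls; cat > h.py <<'E'
import numpy as np,cv2
from workcell import get_state,cams,hand_in
from scipy.spatial.transform import Rotation as R
def cal(n,st=None):
    c=cams.get_calibration(n);f=240/np.tan(np.radians(c["fov_y"])/2)
    K=np.array([[f,0,c["cx"]],[0,f,c["cy"]],[0,0,1]]);d=np.array(c["dist"],float)
    if "extrinsics" in c:T=np.array(c["extrinsics"])
    else:
        q=st["orientation"];W=np.eye(4);W[:3,:3]=R.from_quat([q[1],q[2],q[3],q[0]]).as_matrix();W[:3,3]=st["position"];T=W@np.array(c["T_tool_cam"])
    return K,d,T
def ray(n,uv,st=None):
    K,d,T=cal(n,st);p=cv2.undistortPoints(np.array(uv,float).reshape(-1,1,2),K,d).reshape(-1,2)
    v=np.c_[p[:,0],-p[:,1],-np.ones(len(p))]
    return T[:3,3],v@T[:3,:3].T
def onz(n,uv,z,st=None):
    o,v=ray(n,uv,st);return o+v*((z-o[2])/v[:,2])[:,None]
def cloud(n,dep,st=None):
    uu,vv=np.meshgrid(np.arange(640),np.arange(480));o,v=ray(n,np.stack([uu,vv],-1).reshape(-1,2),st)
    return (o+v*dep.reshape(-1,1)).reshape(480,640,3)
E
python3 - <<'E'
from h import *
print(get_state())
for n in("scene","top"):
    p,d=cams.grab_frame(n);np.savez(n,p=p,d=d);cv2.imwrite(f"pics/{n}0.png",p);K,dd,T=cal(n);print(n,K[0,0],dd,T.round(3).tolist())
E
```

```text
pics
{'time_s': 0.0, 'joint_positions': array([ 1.01891661e+00,  2.45797840e-01,  1.55901892e+00,  3.92869246e-06,
        1.33870357e+00, -1.74090990e-01]), 'qvel': array([ 0.00084245,  0.00149133, -0.00054295, -0.00063936,  0.00068637,
       -0.00053679]), 'tau': array([-5.32626727e-04, -4.29508030e+01, -3.26130080e+01, -9.37849495e-05,
        5.28055054e-03,  2.51070793e-05]), 'position': array([0.23941285, 0.60361934, 0.19038814]), 'orientation': array([-3.44012978e-04,  1.87773399e-01,  9.82211903e-01, -9.00355469e-04]), 'contact_force': array([-0.18448301,  0.20232992,  0.212664  ]), 'ft_torque': array([-0.02795027, -0.03447751, -0.02347086]), 'grasp_force': 0.0, 'gripper_width': 0.08527648539896696}
scene 499.95288692251154 [-0.10163679  0.          0.          0.          0.        ] [[-0.763, -0.411, 0.499, 1.16], [0.646, -0.496, 0.58, 0.681], [0.009, 0.765, 0.644, 0.917], [0.0, 0.0, 0.0, 1.0]]
top 601.7627531688825 [-0.18991957  0.          0.          0.          0.        ] [[-0.024, 0.995, -0.1, 0.386], [-1.0, -0.025, -0.006, 0.0], [-0.008, 0.1, 0.995, 1.679], [0.0, 0.0, 0.0, 1.0]]
```

View pics/scene0.png

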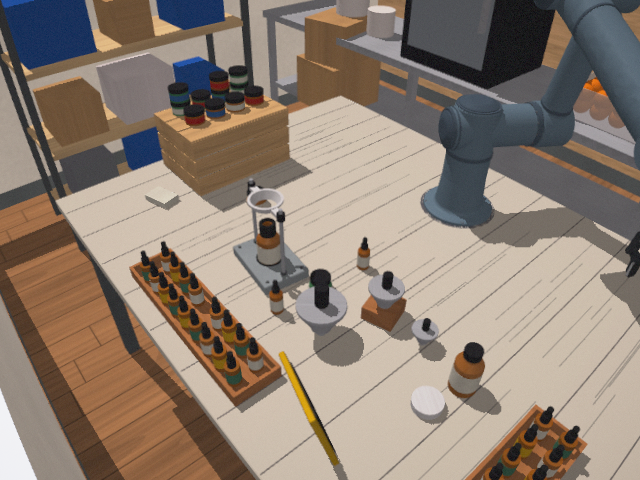

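View pics/top0.png

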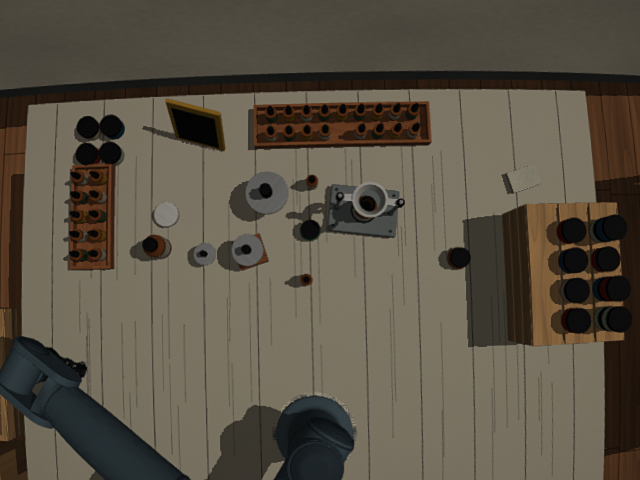

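The scene view shows the middle funnel in its block at about (386,290) and the stand's ring at (265,200). In the top view they are at (247,250) and (370,200). The large funnel (top 266,193) and the small one (204,254) are decoys. Next I'll measure from depth and rays.

```bash
python3 - <<'E'
from h import *
for n,f,r in(("top",(247,250),(370,200)),("scene",(386,290),(265,200))):
    z=np.load(n+".npz");P=cloud(n,z["d"]);p=z["p"]
    def sel(c,w,lo,hi):
        u,v=c;S=P[max(v-w,0):v+w,u-w:u+w].reshape(-1,3);C=p[max(v-w,0):v+w,u-w:u+w].reshape(-1,3).max(1);m=(S[:,2]>lo)&(S[:,2]<hi);return S[m],C[m]
    for nm,c,w,lo,hi in(("knobtop",f,32,.128,.145),("lid",f,32,.088,.102),("block",f,40,.03,.046),("ring",r,45,.205,.229),("posts",r,55,.229,.26),("mouth",r,30,.12,.16)):
        S,C=sel(c,w,lo,hi)
        if len(S):
            ce,rad=cv2.minEnclosingCircle(S[:,:2].astype(np.float32));print(n,nm,len(S),"mean",S.mean(0).round(4),"circ",np.round(ce,4),round(rad,4),"z5/95",np.percentile(S[:,2],[5,50,95]).round(4),"min",S.min(0).round(3),"max",S.max(0).round(3))
E
```

```text
top knobtop 66 mean [0.5065 0.1649 0.1358] circ [0.5067 0.1654] 0.0116 z5/95 [0.1318 0.1356 0.1403] min [0.495 0.154 0.129] max [0.517 0.175 0.142]
top lid 684 mean [0.5069 0.1653 0.0963] circ [0.5073 0.1656] 0.0429 z5/95 [0.0913 0.0962 0.101 ] min [0.467 0.123 0.088] max [0.55  0.207 0.102]
top block 140 mean [0.4941 0.1568 0.0399] circ [0.4982 0.1962] 0.0806 z5/95 [0.034  0.0398 0.0452] min [0.459 0.117 0.03 ] max [0.555 0.276 0.046]
top ring 797 mean [ 0.6157 -0.1502  0.2174] circ [ 0.6166 -0.1498] 0.0854 z5/95 [0.2072 0.2182 0.2246] min [ 0.57  -0.235  0.205] max [ 0.658 -0.065  0.228]
top posts 36 mean [ 0.6127 -0.1572  0.2336] circ [ 0.614  -0.1494] 0.0789 z5/95 [0.2296 0.2338 0.239 ] min [ 0.594 -0.228  0.229] max [ 0.629 -0.072  0.241]
top mouth 152 mean [ 0.6156 -0.1565  0.1454] circ [ 0.611  -0.1776] 0.0493 z5/95 [0.1301 0.1467 0.1532] min [ 0.595 -0.225  0.123] max [ 0.635 -0.129  0.159]
scene knobtop 77 mean [0.5121 0.1682 0.1341] circ [0.5108 0.1668] 0.0126 z5/95 [0.1296 0.1342 0.1372] min [0.499 0.155 0.129] max [0.522 0.179 0.139]
scene lid 680 mean [0.5165 0.1718 0.0949] circ [0.5105 0.1677] 0.0439 z5/95 [0.0913 0.095  0.0978] min [0.468 0.125 0.088] max [0.554 0.209 0.101]
scene block 660 mean [0.5164 0.1643 0.0383] circ [0.4892 0.1087] 0.1182 z5/95 [0.0318 0.0388 0.0427] min [0.418 0.001 0.03 ] max [0.561 0.217 0.046]
scene ring 629 mean [ 0.6182 -0.1477  0.2146] circ [ 0.6195 -0.1503] 0.0842 z5/95 [0.2064 0.2152 0.2219] min [ 0.573 -0.234  0.205] max [ 0.664 -0.067  0.228]
scene posts 22 mean [ 0.6195 -0.142   0.2311] circ [ 0.6189 -0.1496] 0.079 z5/95 [0.2297 0.2311 0.2329] min [ 0.604 -0.227  0.229] max [ 0.634 -0.072  0.233]
scene mouth 207 mean [ 0.6173 -0.1573  0.1393] circ [ 0.615  -0.1784] 0.0511 z5/95 [0.1252 0.1413 0.147 ] min [ 0.596 -0.229  0.12 ] max [ 0.64  -0.128  0.149]
```

```bash
cat >> h.py <<'E'
def go(x,y,z):
    s=get_state();q=s["orientation"];r=R.from_quat([q[1],q[2],q[3],q[0]])
    G=R.from_matrix(np.array([[0,1,0],[1,0,0],[0,0,-1]]).T)
    d=r.inv().apply(np.array([x,y,z])-s["position"]);rv=(r.inv()*G).as_rotvec()
    print("t",round(s["time_s"],2),"pos",s["position"].round(4),"F",s["contact_force"].round(2),"w",round(s["gripper_width"],4),"shift",d.round(4),"turn",rv.round(3))
E
python3 -c "
from h import *
go(.509,.166,.25)"
```

```text
t 0.1 pos [0.2394 0.6037 0.1905] F [ 0.23  0.4  -1.01] w 0.0854 shift [-0.412  -0.3075 -0.0591] turn [-2.000e-03  1.000e-03  1.193e+00]
```

The rows are not in the units I measure in: shifts go in shares of 40 cm and turns go in shares of pi rad. I convert before sending: -0.16 m is -0.4, -0.128 m is -0.32, 0.6 rad is 0.191.

Call:
apply_moves:
  plan:
    - [[-0.08,-0.06,-0.025,0,0,0.0382,1],[-0.16,-0.12,-0.05,0,0,0.0764,1],[-0.24,-0.18,-0.075,0,0,0.1146,1],[-0.32,-0.24,-0.1,0,0,0.1528,1],[-0.4,-0.3,-0.125,0,0,0.191,1]]

```text
time_s: 0.52
position: [0.3445, 0.4318, 0.2414]
orientation: [-0.0, 0.472, 0.882, -0.0]
contact_force: [1.1, 0.1, 0.3]
gripper_width: 0.0854
grasp_force: 0.0
```

```bash
python3 -c "
from h import *
go(.509,.166,.25)"
```

```text
t 0.52 pos [0.3445 0.4318 0.2414] F [1.1  0.05 0.32] w 0.0854 shift [-0.3125 -0.0105 -0.0086] turn [-0.001  0.     0.588]
```

Scaled: -0.2 m is -0.5, -0.16 m is -0.4, 0.588 rad is 0.1872.

Call:
apply_moves:
  plan:
    - [[-0.1,0,0,0,0,0.0376,1],[-0.2,0,0,0,0,0.0751,1],[-0.3,-0.005,0,0,0,0.1127,1],[-0.4,-0.01,0,0,0,0.1502,1],[-0.5,-0.015,0,0,0,0.1872,1]]

```text
time_s: 0.93
position: [0.4514, 0.2626, 0.2412]
orientation: [-0.0, 0.707, 0.707, -0.0]
contact_force: [0.3, 0.3, -0.1]
gripper_width: 0.0857
grasp_force: 0.0
```

```bash
python3 -c "
from h import *
go(.509,.166,.25)"
```

```text
t 0.93 pos [0.4514 0.2626 0.2412] F [ 0.27  0.33 -0.14] w 0.0857 shift [-0.0965  0.0577 -0.0088] turn [-0.     0.    -0.001]
```

Scaled: -0.0965 m is -0.2413, -0.064 m is -0.16.

Call:
apply_moves:
  plan:
    - [[-0.08,0.0475,0,0,0,0,1],[-0.16,0.095,0,0,0,0,1],[-0.2413,0.1438,0,0,0,0,1],[-0.2413,0.1438,0,0,0,0,1],[-0.2413,0.1438,0,0,0,0,1]]

```text
time_s: 1.35
position: [0.5094, 0.1666, 0.2409]
orientation: [-0.0, 0.707, 0.708, -0.0]
contact_force: [0.4, 0.2, 0.1]
gripper_width: 0.0852
grasp_force: 0.0
```

```bash
python3 - <<'E'
from h import *
go(.509,.166,.25)
s=get_state();p,d=cams.grab_frame("wrist");cv2.imwrite("pics/w1.png",p)
P=cloud("wrist",d,s);print(cal("wrist",s)[2].round(3).tolist())
for lo,hi,r in((.128,.145,.03),(.088,.102,.06)):
    m=(P[...,2]>lo)&(P[...,2]<hi)&(np.hypot(P[...,0]-.509,P[...,1]-.166)<r)&(d>0);S=P[m]
    if len(S):print(len(S),S.mean(0).round(4),[np.round(a,4) for a in cv2.minEnclosingCircle(S[:,:2].astype(np.float32))],np.median(S[:,2]))
E
```

```text
t 1.35 pos [0.5094 0.1666 0.2409] F [0.35 0.24 0.14] w 0.0852 shift [-0.0006 -0.0004 -0.0091] turn [-0.001 -0.     0.001]
[[1.0, -0.001, -0.0, 0.51], [0.001, 0.953, 0.303, 0.245], [-0.0, -0.303, 0.953, 0.423], [0.0, 0.0, 0.0, 1.0]]
793 [0.5099 0.1685 0.1354] [array([0.5098, 0.1676]), np.float64(0.012)] 0.13562872398120474
6728 [0.51   0.1705 0.0958] [array([0.51  , 0.1674]), np.float64(0.0426)] 0.09579744828840811
```

View pics/w1.png

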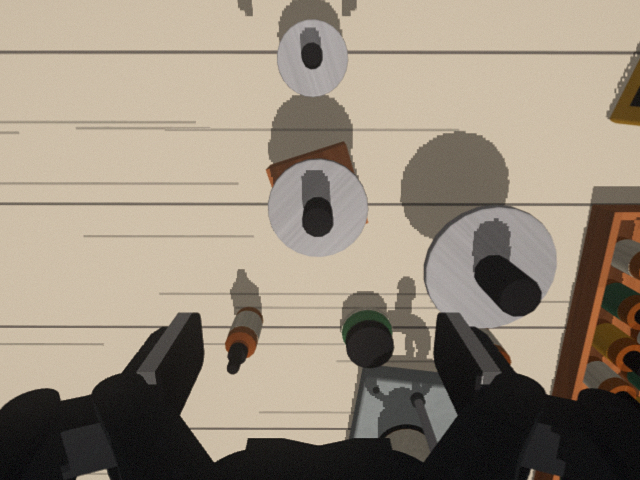

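The wrist view shows the middle funnel with its lid centred near (318,210). Its knob is at (0.510, 0.1675), top at 0.1356, and the lid radius is 42.6 mm, all as expected. Next: descend.

Scaled: 0.136 m is 0.34, 0.115 m is 0.2875.

Call:
apply_moves:
  plan:
    - [[0.0025,0.0013,0.1,0,0,0,1],[0.0025,0.0013,0.2,0,0,0,1],[0.0025,0.0013,0.2875,0,0,0,1],[0.0025,0.0013,0.34,0,0,0,1],[0.0025,0.0013,0.34,0,0,0,1]]

```text
time_s: 1.82
position: [0.5042, 0.17, 0.0996]
orientation: [-0.004, 0.705, 0.71, -0.004]
contact_force: [-1.0, 0.1, -0.6]
gripper_width: 0.0853
grasp_force: 0.0
```

Call:
apply_moves:
  plan:
    - [[0,0,0,0,0,0,0],[0,0,0,0,0,0,0],[0,0,0,0,0,0,0],[0,0,0,0,0,0,0],[0,0,0,0,0,0,0]]
  force: 50

```text
time_s: 2.23
position: [0.5105, 0.1694, 0.1071]
orientation: [0.001, 0.705, 0.709, 0.001]
contact_force: [-0.0, 0.5, 0.0]
gripper_width: 0.0258
grasp_force: 0.0
```

Call:
apply_moves:
  plan:
    - [[0,0,0,0,0,0,0],[0,0,0,0,0,0,0],[0,0,0,0,0,0,0],[0,0,0,0,0,0,0],[0,0,0,0,0,0,0]]

```text
time_s: 2.65
position: [0.5095, 0.1692, 0.1055]
orientation: [-0.0, 0.705, 0.709, -0.0]
contact_force: [-0.2, 1.1, 0.0]
gripper_width: -0.0001
grasp_force: 0.0
```

```bash
python3 - <<'E'
from h import *
go(.51,.1675,.105)
p,d=cams.grab_frame("wrist");q,e=cams.grab_frame("scene")
v=np.hstack([p[:,:],q[130:370,250:490].repeat(2,0).repeat(2,1)])
cv2.imwrite("pics/w2.png",cv2.resize(v,(800,int(480*800/v.shape[1]))))
E
```

```text
t 2.65 pos [0.5095 0.1692 0.1055] F [-0.23  1.08  0.03] w -0.0001 shift [-0.0017  0.0005  0.0005] turn [-0.    -0.     0.005]
```

View pics/w2.png

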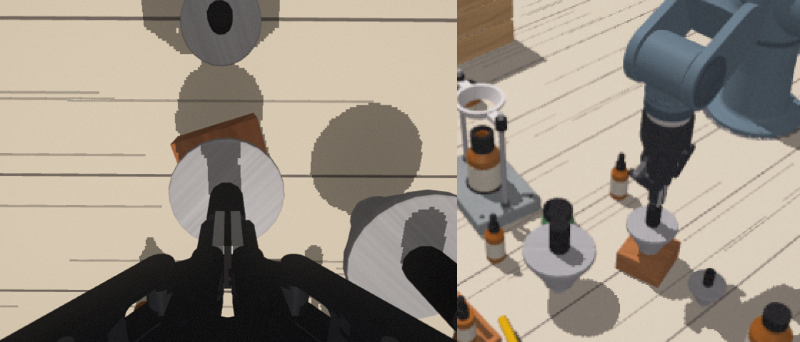

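The fingers have shut beside the knob, on its −y side in the wrist view (knob at about (228,195)), and the funnel is still in its block. I'll measure where the knob is now.

```bash
python3 - <<'E'
from h import *
for n in("wrist","top","scene"):
    s=get_state();p,d=cams.grab_frame(n);P=cloud(n,d,s)
    for nm,lo,hi,r in(("knob",.125,.145,.05),("lid",.088,.102,.07),("fing",.100,.2,.04)):
        m=(P[...,2]>lo)&(P[...,2]<hi)&(np.hypot(P[...,0]-.51,P[...,1]-.168)<r)&(d>0);S=P[m]
        if len(S):print(n,nm,len(S),S.mean(0).round(4),S.min(0).round(3),S.max(0).round(3),[np.round(a,4) for a in cv2.minEnclosingCircle(S[:,:2].astype(np.float32))])
    if n=="wrist":
        cv2.imwrite("pics/w3.png",cv2.resize(p[200:440,180:500],(800,600)))
        for v in range(230,420,12):print(v,P[v,300:345:10].round(3).tolist())
E
```

```text
wrist knob 950 [0.5092 0.1757 0.1328] [0.498 0.169 0.125] [0.521 0.179 0.137] [array([0.5096, 0.1708]), np.float64(0.0116)]
wrist lid 14476 [0.5096 0.1773 0.0958] [0.468 0.132 0.088] [0.552 0.21  0.102] [array([0.5096, 0.1676]), np.float64(0.0425)]
wrist fing 13449 [0.5103 0.1782 0.1774] [0.473 0.157 0.1  ] [0.548 0.185 0.2  ] [array([0.5103, 0.1721]), np.float64(0.0386)]
230 [[0.501, 0.192, 0.096], [0.506, 0.192, 0.096], [0.511, 0.192, 0.096], [0.516, 0.192, 0.096], [0.521, 0.192, 0.096]]
242 [[0.501, 0.185, 0.096], [0.506, 0.185, 0.094], [0.511, 0.186, 0.097], [0.516, 0.186, 0.097], [0.521, 0.185, 0.094]]
254 [[0.501, 0.18, 0.097], [0.506, 0.179, 0.096], [0.511, 0.179, 0.096], [0.516, 0.179, 0.096], [0.522, 0.179, 0.095]]
266 [[0.501, 0.175, 0.103], [0.507, 0.179, 0.112], [0.511, 0.179, 0.111], [0.516, 0.177, 0.107], [0.522, 0.172, 0.095]]
278 [[0.502, 0.176, 0.12], [0.507, 0.179, 0.126], [0.511, 0.179, 0.126], [0.516, 0.177, 0.123], [0.521, 0.171, 0.107]]
290 [[0.503, 0.177, 0.134], [0.507, 0.177, 0.135], [0.511, 0.178, 0.136], [0.515, 0.177, 0.136], [0.52, 0.172, 0.124]]
302 [[0.
[... 1094 characters left out ...]
[0.508, 0.165, 0.191], [0.513, 0.001, 0.001], [0.514, 0.167, 0.194], [0.515, 0.188, 0.218]]
top lid 54 [0.4933 0.1412 0.0953] [0.469 0.124 0.088] [0.519 0.167 0.102] [array([0.4941, 0.1463]), np.float64(0.032)]
top fing 6 [0.4868 0.1512 0.1028] [0.472 0.129 0.101] [0.505 0.166 0.106] [array([0.4885, 0.1473]), np.float64(0.0252)]
scene knob 70 [0.5152 0.1696 0.1329] [0.503 0.155 0.126] [0.523 0.178 0.143] [array([0.5114, 0.1669]), np.float64(0.0121)]
scene lid 676 [0.5164 0.1715 0.0949] [0.468 0.123 0.088] [0.554 0.21  0.102] [array([0.5105, 0.1669]), np.float64(0.0444)]
scene fing 379 [0.5155 0.1743 0.1562] [0.475 0.155 0.1  ] [0.545 0.185 0.2  ] [array([0.5103, 0.1712]), np.float64(0.0361)]
```

View pics/w3.png

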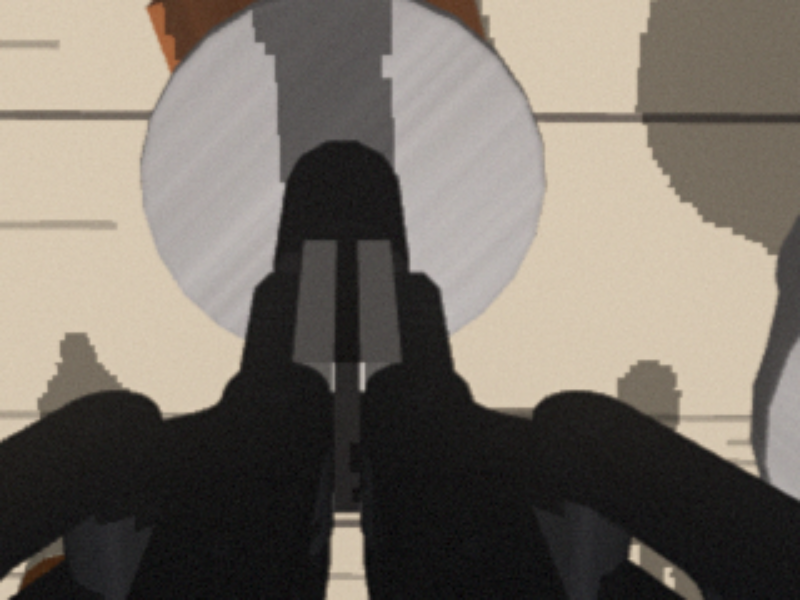

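The crop shows the shut pads, with light faces at crop rows 240–360, apparently sitting above the knob instead of beside it. I'll check the fingertip height with the scene camera.

```bash
python3 - <<'E'
from h import *
s=get_state();print(s["joint_positions"].round(3),s["position"])
for n in("scene","wrist"):
    p,d=cams.grab_frame(n);P=cloud(n,d,s)
    m=(np.hypot(P[...,0]-.51,P[...,1]-.17)<.035)&(d>0)&(P[...,2]>.1)
    S=P[m]
    for z in np.arange(.1,.22,.006):
        q=S[(S[:,2]>=z)&(S[:,2]<z+.006)]
        if len(q):print(n,z.round(3),len(q),q.min(0)[:2].round(3),q.max(0)[:2].round(3))
q=p.copy();p2,_=cams.grab_frame("scene");cv2.imwrite("pics/s4.png",cv2.resize(p2[180:330,330:530],(800,600),interpolation=cv2.INTER_CUBIC))
E
```

```text
[ 0.109  0.078  1.913 -0.     1.15   0.104] [0.50948878 0.16917512 0.10545294]
scene 0.1 18 [0.502 0.162] [0.522 0.179]
scene 0.106 22 [0.507 0.16 ] [0.524 0.178]
scene 0.112 23 [0.505 0.158] [0.523 0.178]
scene 0.118 19 [0.504 0.159] [0.522 0.178]
scene 0.124 17 [0.509 0.161] [0.522 0.179]
scene 0.13 43 [0.499 0.155] [0.524 0.178]
scene 0.136 10 [0.507 0.161] [0.522 0.18 ]
scene 0.142 2 [0.516 0.163] [0.517 0.174]
scene 0.148 15 [0.507 0.163] [0.523 0.18 ]
scene 0.154 24 [0.496 0.164] [0.525 0.181]
scene 0.16 25 [0.497 0.162] [0.526 0.18 ]
scene 0.166 26 [0.505 0.164] [0.526 0.181]
scene 0.172 14 [0.503 0.173] [0.526 0.18 ]
scene 0.178 16 [0.505 0.175] [0.525 0.182]
scene 0.184 18 [0.482 0.174] [0.534 0.182]
scene 0.19 37 [0.483 0.161] [0.543 0.184]
scene 0.196 58 [0.48 0.16] [0.542 0.183]
scene 0.202 29 [0.478 0.158] [0.541 0.184]
scene 0.208 50 [0.476 0.156] [0.542 0.186]
scene 0.214 33 [0.478 0.164] [0.528 0.187]
wrist 0.1 194 [0.498 0.17 ] [0.521 0.179]
wrist 0.106 200 [0.498 0.17 ] [0.521 0.179]
wrist 0.112 221 [0.498 0.17 ] [0.521 0.18 ]
wrist 0.118 248 [0.498 0.17 ] [0.521 0.179]
wrist 0.124 277 [0.498 0.17 ] [0.521 0.18 ]
wrist 0.13 597 [0.498 0.169] [0.521 0.179]
wrist 0.136 122 [0.5   0.169] [0.52 0.18]
wrist 0.148 290 [0.498 0.176] [0.523 0.182]
wrist 0.154 542 [0.497 0.176] [0.524 0.182]
wrist 0.16 654 [0.497 0.176] [0.524 0.182]
wrist 0.166 700 [0.497 0.176] [0.524 0.182]
wrist 0.172 717 [0.497 0.176] [0.524 0.182]
wrist 0.178 1088 [0.497 0.159] [0.521 0.182]
wrist 0.184 1009 [0.482 0.163] [0.538 0.185]
wrist 0.19 3288 [0.477 0.158] [0.544 0.185]
wrist 0.196 6123 [0.476 0.159] [0.544 0.185]
wrist 0.202 4369 [0.476 0.16 ] [0.544 0.184]
wrist 0.208 3471 [0.476 0.161] [0.544 0.188]
wrist 0.214 3828 [0.475 0.164] [0.545 0.189]
```

View pics/s4.png

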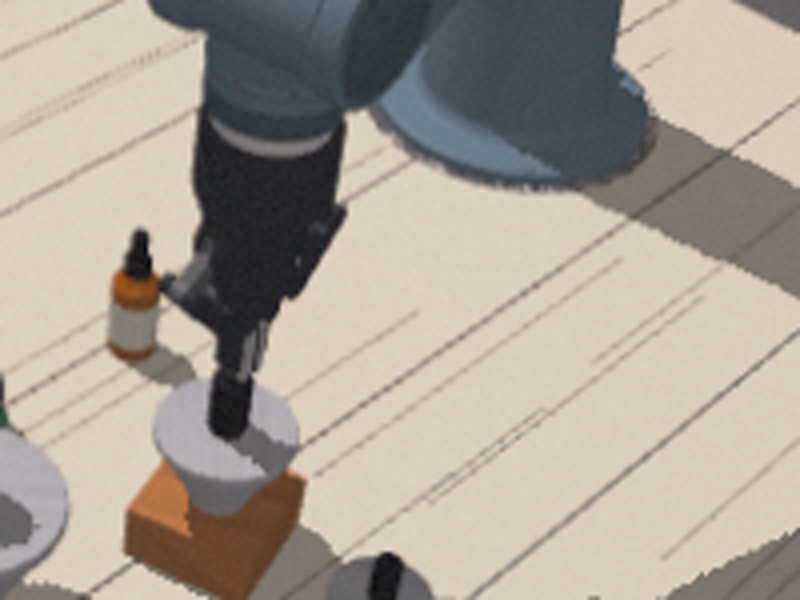

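Both cameras put the shut fingertips at about z = 0.148 while the TCP reads 0.1055, so the real tips sit about 43 mm above the reported TCP. The funnel hasn't been disturbed. I'll use this measured offset: open, shift y by −3 mm, then go down 42 mm.

Scaled: -0.003 m is -0.0075.

Call:
apply_moves:
  plan:
    - [[0,0,0,0,0,0,1],[0,0,0,0,0,0,1],[0,0,0,0,0,0,1],[-0.0075,0,0,0,0,0,1],[-0.0075,0,0,0,0,0,1]]

```text
time_s: 3.47
position: [0.5095, 0.1659, 0.1055]
orientation: [0.0, 0.705, 0.709, -0.0]
contact_force: [-0.2, -0.7, 0.0]
gripper_width: 0.0605
grasp_force: 0.0
```

```bash
python3 - <<'E'
from h import *
go(.51,.1675,.063)
s=get_state();p,d=cams.grab_frame("wrist");P=cloud("wrist",d,s)
m=(np.abs(P[...,1]-.17)<.03)&(np.abs(P[...,0]-.51)<.065)&(d>0)&(P[...,2]>.1)
S=P[m]
for z in np.arange(.12,.22,.006):
    q=S[(S[:,2]>=z)&(S[:,2]<z+.006)]
    if len(q):print(z.round(3),len(q),q.min(0)[:2].round(3),q.max(0)[:2].round(3),"inner",q[q[:,0]<.51][:,0].max().round(3) if (q[:,0]<.51).any() else None,q[q[:,0]>.51][:,0].min().round(3)if (q[:,0]>.51).any() else None)
E
```

```text
t 3.47 pos [0.5095 0.1659 0.1055] F [-0.2  -0.66  0.04] w 0.0605 shift [0.0016 0.0005 0.0425] turn [-0.     0.     0.005]
0.12 246 [0.498 0.17 ] [0.521 0.179] inner 0.51 0.51
0.126 274 [0.498 0.17 ] [0.521 0.18 ] inner 0.51 0.51
0.132 2265 [0.498 0.156] [0.521 0.18 ] inner 0.51 0.51
0.144 5 [0.48  0.159] [0.541 0.173] inner 0.48 0.541
0.15 401 [0.474 0.156] [0.552 0.178] inner 0.481 0.541
0.156 854 [0.467 0.156] [0.554 0.179] inner 0.481 0.54
0.162 1043 [0.466 0.156] [0.554 0.179] inner 0.481 0.54
0.168 1161 [0.467 0.155] [0.554 0.179] inner 0.481 0.54
0.174 1322 [0.466 0.156] [0.555 0.179] inner 0.481 0.54
0.18 1269 [0.466 0.155] [0.554 0.179] inner 0.481 0.54
0.186 1455 [0.462 0.159] [0.56 0.18] inner 0.481 0.54
0.192 2164 [0.449 0.172] [0.571 0.182] inner 0.48 0.541
0.198 5964 [0.447 0.154] [0.573 0.182] inner 0.483 0.538
0.204 9606 [0.447 0.154] [0.574 0.181] inner 0.484 0.537
0.21 4301 [0.446 0.157] [0.575 0.185] inner 0.489 0.532
0.216 7814 [0.445 0.169] [0.575 0.185] inner 0.51 0.51
```

Scaled: 0.04 m is 0.1, 0.03 m is 0.075.

Call:
apply_moves:
  plan:
    - [[0,0,0.0375,0,0,0,0.8],[0,0,0.075,0,0,0,0.8],[0,0,0.1,0,0,0,0.8],[0,0,0.1,0,0,0,0.8],[0,0,0.1,0,0,0,0.8]]

```text
time_s: 3.93
position: [0.5091, 0.1661, 0.065]
orientation: [-0.0, 0.705, 0.709, -0.001]
contact_force: [-0.9, -0.1, 0.7]
gripper_width: 0.0687
grasp_force: 0.0
```

Call:
apply_moves:
  plan:
    - [[0,0,0,0,0,0,0],[0,0,0,0,0,0,0],[0,0,0,0,0,0,0],[0,0,0,0,0,0,0],[0,0,0,0,0,0,0]]
  force: 50

```text
time_s: 4.35
position: [0.5099, 0.1663, 0.0663]
orientation: [0.0, 0.705, 0.709, 0.0]
contact_force: [-1.9, 0.4, 4.5]
gripper_width: 0.0225
grasp_force: 48.8
```

Call:
apply_moves:
  plan:
    - [[0,0,0,0,0,0,0],[0,0,0,0,0,0,0],[0,0,0,0,0,0,0],[0,0,0,0,0,0,0],[0,0,0,0,0,0,0]]

```text
time_s: 4.77
position: [0.5099, 0.1663, 0.0663]
orientation: [0.0, 0.705, 0.709, 0.0]
contact_force: [-1.8, 0.0, 6.7]
gripper_width: 0.0229
grasp_force: 48.8
```

Scaled: -0.13 m is -0.325, -0.095 m is -0.2375.

Call:
apply_moves:
  plan:
    - [[0,0,-0.025,0,0,0,0],[0,0,-0.075,0,0,0,0],[0,0,-0.15,0,0,0,0],[0,0,-0.2375,0,0,0,0],[0,0,-0.325,0,0,0,0]]

```text
time_s: 5.18
position: [0.5083, 0.166, 0.1959]
orientation: [-0.001, 0.705, 0.709, -0.001]
contact_force: [0.2, -0.3, -2.9]
gripper_width: 0.0227
grasp_force: 49.3
```

Scaled: -0.1 m is -0.25, -0.085 m is -0.2125.

Call:
apply_moves:
  plan:
    - [[0,0,-0.075,0,0,0,0],[0,0,-0.15,0,0,0,0],[0,0,-0.2125,0,0,0,0],[0,0,-0.25,0,0,0,0],[0,0,-0.25,0,0,0,0]]

```text
time_s: 5.6
position: [0.5112, 0.1664, 0.2999]
orientation: [0.002, 0.705, 0.709, 0.003]
contact_force: [1.1, -0.1, -2.4]
gripper_width: 0.0224
grasp_force: 49.4
```

```bash
python3 - <<'E'
from h import *
go(.6185,-.15,.296)
s=get_state();q,e=cams.grab_frame("scene");p,d=cams.grab_frame("wrist");P=cloud("wrist",d,s)
m=(np.abs(P[...,1]-.17)<.08)&(np.abs(P[...,0]-.51)<.065)&(d>0)&(P[...,2]>.31)&(P[...,2]<.34);S=P[m]
print(S.mean(0),np.percentile(S[:,2],[10,50,90]),cv2.minEnclosingCircle(S[:,:2].astype(np.float32)),np.linalg.svd(S-S.mean(0),full_matrices=False)[2][2])
v=np.hstack([p,q]);cv2.imwrite("pics/l5.png",cv2.resize(v,(800,300)))
E
```

```text
t 5.6 pos [0.5112 0.1664 0.2999] F [ 1.11 -0.12 -2.38] w 0.0224 shift [-0.3169  0.1057  0.0045] turn [ 0.007 -0.001  0.005]
[0.51140336 0.18410583 0.32953747] [0.32858714 0.32944804 0.33030465] ((0.51203453540802, 0.16759873926639557), 0.04266446456313133) [0.00106305 0.01368575 0.99990578]
```

View pics/l5.png

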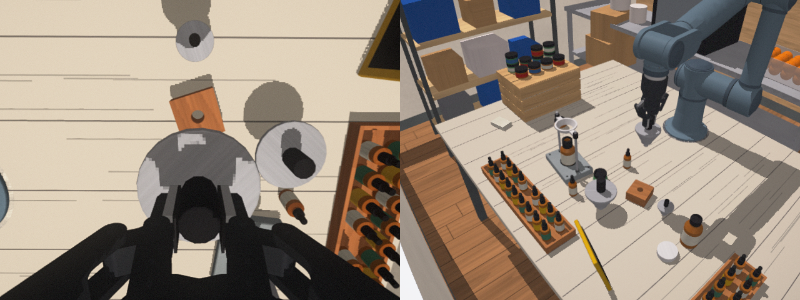

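The funnel is lifted and upright, with the lid tilted under 1°. In the wrist view the block's hole is empty and the big lid is centred near (200,175). Lid centre is about the TCP position plus (0.5, 1) mm, and the funnel's origin is at the reported z minus 26.5 mm. Next: move over the holder at (0.619, −0.149).

Scaled: -0.169 m is -0.4225, -0.131 m is -0.3275.

Call:
apply_moves:
  plan:
    - [[-0.05,0.0175,0,0,0,0,0],[-0.1375,0.045,0,0,0,0,0],[-0.2325,0.0775,0,0,0,0,0],[-0.3275,0.11,0,0,0,0,0],[-0.4225,0.14,0,0,0,0,0]]

```text
time_s: 6.12
position: [0.5654, -0.0039, 0.2925]
orientation: [-0.002, 0.705, 0.709, -0.001]
contact_force: [0.2, -0.3, -2.6]
gripper_width: 0.0226
grasp_force: 49.3
```

Scaled: -0.148 m is -0.37, -0.135 m is -0.3375.

Call:
apply_moves:
  plan:
    - [[-0.095,0.0313,0,0,0,0,0],[-0.19,0.0625,0,0,0,0,0],[-0.275,0.0925,0,0,0,0,0],[-0.3375,0.1125,0,0,0,0,0],[-0.37,0.1238,0,0,0,0,0]]

```text
time_s: 6.53
position: [0.6158, -0.1532, 0.2918]
orientation: [-0.002, 0.706, 0.708, -0.001]
contact_force: [-0.4, 0.6, -3.5]
gripper_width: 0.0225
grasp_force: 49.4
```

Call:
apply_moves:
  plan:
    - [[0,0,0,0,0,0,0],[0,0,0,0,0,0,0],[0,0,0,0,0,0,0],[0,0,0,0,0,0,0],[0,0,0,0,0,0,0]]

```text
time_s: 6.95
position: [0.6164, -0.1489, 0.2955]
orientation: [-0.0, 0.705, 0.709, 0.0]
contact_force: [0.1, -1.0, -2.0]
gripper_width: 0.0221
grasp_force: 49.4
```

```bash
python3 - <<'E'
from h import *
go(.6185,-.15,.296)
s=get_state();p,d=cams.grab_frame("wrist");P=cloud("wrist",d,s);x,y,z=s["position"]
m=(np.abs(P[...,1]-y)<.08)&(np.abs(P[...,0]-x)<.065)&(d>0)&(P[...,2]>z+.02)&(P[...,2]<z+.036);S=P[m]
print(np.median(S[:,2]),cv2.minEnclosingCircle(S[:,:2].astype(np.float32)))
for n in("top","scene"):
    p,d=cams.grab_frame(n);P=cloud(n,d)
    S=P[(np.hypot(P[...,0]-.6185,P[...,1]+.15)<.1)&(d>0)&(P[...,2]>.205)&(P[...,2]<.24)];print(n,len(S),S.min(0).round(4),S.max(0).round(4),cv2.minEnclosingCircle(S[:,:2].astype(np.float32)))
    S=P[(np.hypot(P[...,0]-.6185,P[...,1]+.15)<.06)&(d>0)&(P[...,2]>z+.02)&(P[...,2]<z+.036)];print(n,len(S),S.min(0).round(4),S.max(0).round(4),cv2.minEnclosingCircle(S[:,:2].astype(np.float32)))
E
```

```text
t 6.95 pos [ 0.6164 -0.1489  0.2955] F [ 0.12 -1.   -2.  ] w 0.0221 shift [-0.0011  0.0021 -0.0005] turn [-0.    -0.     0.007]
0.32500997729594305 ((0.6171836256980896, -0.14793741703033447), 0.04275766387581825)
top 127 [ 0.5945 -0.217   0.2075] [ 0.6339 -0.0648  0.2393] ((0.6187245845794678, -0.1409049928188324), 0.0764269009232521)
top 270 [ 0.5821 -0.1887  0.3189] [ 0.6451 -0.1058  0.3314] ((0.6148279309272766, -0.14784404635429382), 0.04268048703670502)
scene 644 [ 0.5745 -0.2362  0.205 ] [ 0.6633 -0.0644  0.2342] ((0.618384599685669, -0.15034441649913788), 0.08654007315635681)
scene 510 [ 0.5777 -0.1881  0.3157] [ 0.6614 -0.1046  0.3313] ((0.6188992261886597, -0.1460200995206833), 0.04277249798178673)
```

Scaled: 0.078 m is 0.195, -0.003 m is -0.0075.

Call:
apply_moves:
  plan:
    - [[-0.0075,0.0025,0.0125,0,0,0,0],[-0.0075,0.0025,0.0625,0,0,0,0],[-0.0075,0.0025,0.1125,0,0,0,0],[-0.0075,0.0025,0.1625,0,0,0,0],[-0.0075,0.0025,0.195,0,0,0,0]]

```text
time_s: 7.52
position: [0.6166, -0.1529, 0.2147]
orientation: [-0.001, 0.705, 0.709, -0.001]
contact_force: [-0.5, -0.2, -3.4]
gripper_width: 0.0226
grasp_force: 49.5
```

Scaled: 0.003 m is 0.0075, 0.001 m is 0.0025.

Call:
apply_moves:
  plan:
    - [[0,0,0,0,0,0,0],[0,0,0.0025,0,0,0,0],[0,0,0.005,0,0,0,0],[0,0,0.0075,0,0,0,0],[0,0,0.0075,0,0,0,0]]

```text
time_s: 7.93
position: [0.6182, -0.1536, 0.2158]
orientation: [0.001, 0.705, 0.709, 0.0]
contact_force: [0.9, -0.2, -1.6]
gripper_width: 0.0227
grasp_force: 49.5
```

Scaled: 0.002 m is 0.005, 0.001 m is 0.0025.

Call:
apply_moves:
  plan:
    - [[0,0,0.0013,0,0,0,0],[0,0,0.0025,0,0,0,0],[0,0,0.0038,0,0,0,0],[0,0,0.005,0,0,0,0],[0,0,0.005,0,0,0,0]]

```text
time_s: 8.35
position: [0.6175, -0.1532, 0.2123]
orientation: [-0.0, 0.705, 0.709, -0.0]
contact_force: [0.4, -0.2, -2.2]
gripper_width: 0.0226
grasp_force: 49.4
```

Scaled: 0.002 m is 0.005, 0.0015 m is 0.0038.

Call:
apply_moves:
  plan:
    - [[0,0,0.0013,0,0,0,0],[0,0,0.0025,0,0,0,0],[0,0,0.0038,0,0,0,0],[0,0,0.005,0,0,0,0],[0,0,0.005,0,0,0,0]]

```text
time_s: 8.77
position: [0.6175, -0.1532, 0.2103]
orientation: [-0.0, 0.705, 0.709, -0.0]
contact_force: [-0.3, 0.2, -2.7]
gripper_width: 0.0227
grasp_force: 49.5
```

Scaled: 0.0015 m is 0.0038, 0.001 m is 0.0025.

Call:
apply_moves:
  plan:
    - [[0,0,0.0013,0,0,0,0],[0,0,0.0025,0,0,0,0],[0,0,0.0038,0,0,0,0],[0,0,0.0038,0,0,0,0],[0,0,0.0038,0,0,0,0]]

```text
time_s: 9.18
position: [0.6176, -0.1532, 0.2089]
orientation: [-0.0, 0.705, 0.709, -0.0]
contact_force: [-0.5, -0.2, -3.1]
gripper_width: 0.0223
grasp_force: 49.4
```

Scaled: 0.0015 m is 0.0038, 0.001 m is 0.0025.

Call:
apply_moves:
  plan:
    - [[0,0,0.0013,0,0,0,0],[0,0,0.0025,0,0,0,0],[0,0,0.0038,0,0,0,0],[0,0,0.0038,0,0,0,0],[0,0,0.0038,0,0,0,0]]

```text
time_s: 9.6
position: [0.6177, -0.1529, 0.2082]
orientation: [-0.0, 0.705, 0.709, 0.0]
contact_force: [-3.0, 3.6, 3.3]
gripper_width: 0.0227
grasp_force: 50.0
```

Scaled: 0.001 m is 0.0025, 0.0005 m is 0.0013.

Call:
apply_moves:
  plan:
    - [[0,0,0.0013,0,0,0,0],[0,0,0.0025,0,0,0,0],[0,0,0.0025,0,0,0,0],[0,0,0.0025,0,0,0,0],[0,0,0.0025,0,0,0,0]]

```text
time_s: 10.02
position: [0.6177, -0.1529, 0.2072]
orientation: [-0.0, 0.705, 0.709, 0.0]
contact_force: [-4.0, 4.4, 3.8]
gripper_width: 0.0224
grasp_force: 50.2
```

Contact is at a reading of about 0.208, so the holder is at about 0.224 as expected. The side force points the funnel toward the seat centre. I'll release it so it can centre itself.

Call:
apply_moves:
  plan:
    - [[0.0025,-0.0013,0,0,0,0,0],[0.0025,-0.0013,0,0,0,0,0.6],[0.0025,-0.0013,0,0,0,0,0.6],[0.0025,-0.0013,0,0,0,0,0.6],[0.0025,-0.0013,0,0,0,0,0.6]]

```text
time_s: 10.43
position: [0.6172, -0.1526, 0.2064]
orientation: [0.0, 0.705, 0.709, -0.0]
contact_force: [-0.2, 0.3, 0.1]
gripper_width: 0.0515
grasp_force: 0.0
```

Scaled: -0.08 m is -0.2, -0.06 m is -0.15.

Call:
apply_moves:
  plan:
    - [[0,0,-0.05,0,0,0,0.6],[0,0,-0.1,0,0,0,0.6],[0,0,-0.15,0,0,0,0.6],[0,0,-0.2,0,0,0,0.6],[0,0,-0.2,0,0,0,0.6]]

```text
time_s: 10.85
position: [0.6192, -0.1533, 0.292]
orientation: [0.004, 0.705, 0.709, 0.002]
contact_force: [0.9, -0.6, 0.2]
gripper_width: 0.0517
grasp_force: 0.0
```

```bash
cat > fun.py <<'E'
from h import *
s=get_state();go(.6175,-.152,s["position"][2])
for n in("wrist","scene"):
    p,d=cams.grab_frame(n);P=cloud(n,d,s)
    A=P[(np.hypot(P[...,0]-.6175,P[...,1]+.15)<.06)&(d>0)&(P[...,2]>.12)&(P[...,2]<.285)]
    h,e=np.histogram(A[:,2],bins=np.arange(.13,.285,.002));k=np.argsort(h)[-4:];print(n,[(e[i].round(3),int(h[i])) for i in k])
    lz=e[np.argmax(h)]+.001;L=A[np.abs(A[:,2]-lz)<.004]
    u,sv,vt=np.linalg.svd(L-L.mean(0),full_matrices=False);print(" lid z",np.median(L[:,2]).round(4),"c",[np.round(a,4) for a in cv2.minEnclosingCircle(L[:,:2].astype(np.float32))],"normal",vt[2].round(3))
    K=A[(A[:,2]>lz+.034)&(A[:,2]<lz+.046)]
    if len(K):print(" knob",np.percentile(K[:,2],90).round(4),[np.round(a,4) for a in cv2.minEnclosingCircle(K[:,:2].astype(np.float32))])
E
python3 fun.py
```

```text
t 10.85 pos [ 0.6192 -0.1533  0.292 ] F [ 0.89 -0.63  0.15] w 0.0517 shift [ 0.0013 -0.0017 -0.    ] turn [0.008 0.004 0.005]
wrist [(np.float64(0.234), 1113), (np.float64(0.272), 1118), (np.float64(0.23), 2718), (np.float64(0.232), 7488)]
 lid z 0.2327 c [array([ 0.617 , -0.1495]), np.float64(0.0426)] normal [-0.019  0.026  0.999]
 knob 0.2735 [array([ 0.6162, -0.1486]), np.float64(0.0122)]
scene [(np.float64(0.214), 55), (np.float64(0.232), 79), (np.float64(0.228), 156), (np.float64(0.23), 209)]
 lid z 0.2304 c [array([ 0.6191, -0.1498]), np.float64(0.0465)] normal [-0.016  0.022  1.   ]
 knob 0.2717 [array([ 0.6181, -0.1483]), np.float64(0.0125)]
```

Both views show the funnel in the seat, lid at about (0.617, −0.1495), still tilted about 1.5°. I'll shut the fingers and press flat on the knob top to seat it.

Scaled: 0.03 m is 0.075, 0.001 m is 0.0025.

Call:
apply_moves:
  plan:
    - [[0.0025,-0.0013,0,0,0,0,0],[0.0025,-0.0013,0,0,0,0,0],[0.0025,-0.0013,0,0,0,0,0],[0.0025,-0.0013,0.0375,0,0,0,0],[0.0025,-0.0013,0.075,0,0,0,0]]

```text
time_s: 11.37
position: [0.6169, -0.1514, 0.2564]
orientation: [0.001, 0.705, 0.709, 0.0]
contact_force: [0.3, -0.5, -0.2]
gripper_width: 0.0001
grasp_force: 0.0
```

Scaled: 0.019 m is 0.0475, 0.018 m is 0.045.

Call:
apply_moves:
  plan:
    - [[0,0,0.025,0,0,0,0],[0,0,0.0375,0,0,0,0],[0,0,0.0425,0,0,0,0],[0,0,0.045,0,0,0,0],[0,0,0.0475,0,0,0,0]]

```text
time_s: 11.78
position: [0.617, -0.1514, 0.2382]
orientation: [0.001, 0.705, 0.709, 0.0]
contact_force: [-0.6, -0.1, 0.7]
gripper_width: -0.0
grasp_force: 0.0
```

```bash
python3 fun.py; python3 - <<'E'
from h import *
s=get_state();p,d=cams.grab_frame("wrist");P=cloud("wrist",d,s)
A=P[(np.abs(P[...,0]-.617)<.03)&(np.abs(P[...,1]+.15)<.03)&(d>0)]
for z in np.arange(.262,.312,.004):
    q=A[(A[:,2]>=z)&(A[:,2]<z+.004)]
    if len(q):print(z.round(3),len(q),q.min(0)[:2].round(4),q.max(0)[:2].round(4))
E
```

```text
t 11.78 pos [ 0.617  -0.1514  0.2382] F [-0.64 -0.08  0.68] w -0.0 shift [-0.0006  0.0005  0.    ] turn [0.001 0.001 0.005]
wrist [(np.float64(0.234), 993), (np.float64(0.216), 1166), (np.float64(0.23), 3988), (np.float64(0.232), 10119)]
 lid z 0.2326 c [array([ 0.617 , -0.1496]), np.float64(0.0425)] normal [-0.019  0.027  0.999]
 knob 0.2732 [array([ 0.6159, -0.1471]), np.float64(0.0118)]
scene [(np.float64(0.214), 60), (np.float64(0.232), 70), (np.float64(0.228), 180), (np.float64(0.23), 205)]
 lid z 0.2304 c [array([ 0.6191, -0.1489]), np.float64(0.0451)] normal [-0.013  0.021  1.   ]
 knob 0.2715 [array([ 0.6176, -0.1483]), np.float64(0.0127)]
0.262 173 [ 0.6046 -0.1458] [ 0.6277 -0.1369]
0.266 180 [ 0.6046 -0.146 ] [ 0.6274 -0.1368]
0.27 932 [ 0.6045 -0.15  ] [ 0.6277 -0.1367]
0.274 5 [ 0.6092 -0.1463] [ 0.6262 -0.1413]
0.278 22 [ 0.6116 -0.1398] [ 0.6242 -0.1394]
0.282 201 [ 0.606  -0.1441] [ 0.6298 -0.1385]
0.286 343 [ 0.6049 -0.1439] [ 0.6313 -0.1386]
0.29 391 [ 0.6044 -0.1443] [ 0.6314 -0.1384]
0.294 419 [ 0.6044 -0.1445] [ 0.6313 -0.1385]
0.298 470 [ 0.6042 -0.1442] [ 0.6314 -0.1384]
0.302 504 [ 0.6044 -0.1442] [ 0.6315 -0.1385]
0.306 494 [ 0.6043 -0.144 ] [ 0.6315 -0.1383]
0.31 302 [ 0.6045 -0.1607] [ 0.6313 -0.1384]
```

The shut fingers are centred at (0.618, −0.1495), 7 mm above the knob. Its high edge is on the +x/−y side, so a flat push should right it. Going down in small steps.

Scaled: 0.006 m is 0.015, 0.005 m is 0.0125.

Call:
apply_moves:
  plan:
    - [[-0.0025,0,0.005,0,0,0,0],[-0.0025,0,0.01,0,0,0,0],[-0.0025,0,0.0125,0,0,0,0],[-0.0025,0,0.015,0,0,0,0],[-0.0025,0,0.015,0,0,0,0]]

```text
time_s: 12.35
position: [0.617, -0.1526, 0.2324]
orientation: [0.001, 0.705, 0.709, 0.0]
contact_force: [0.7, -1.1, 4.1]
gripper_width: -0.0001
grasp_force: 2.0
```

Call:
apply_moves:
  plan:
    - [[0,0,0.0008,0,0,0,0],[0,0,0.0015,0,0,0,0],[0,0,0.0023,0,0,0,0],[0,0,0.0025,0,0,0,0],[0,0,0.0025,0,0,0,0]]

```text
time_s: 12.77
position: [0.6168, -0.1525, 0.2307]
orientation: [0.0, 0.705, 0.709, 0.0]
contact_force: [0.1, -0.9, 3.4]
gripper_width: -0.0001
grasp_force: 2.2
```

Scaled: 0.001 m is 0.0025, 0.0009 m is 0.0023.

Call:
apply_moves:
  plan:
    - [[0,0,0.0008,0,0,0,0],[0,0,0.0015,0,0,0,0],[0,0,0.0023,0,0,0,0],[0,0,0.0025,0,0,0,0],[0,0,0.0025,0,0,0,0]]

```text
time_s: 13.18
position: [0.6166, -0.1524, 0.2295]
orientation: [0.0, 0.705, 0.709, -0.0]
contact_force: [0.6, -2.4, 3.7]
gripper_width: 0.0
grasp_force: 2.0
```

Scaled: 0.001 m is 0.0025, 0.0009 m is 0.0023.

Call:
apply_moves:
  plan:
    - [[0,0,0.0008,0,0,0,0],[0,0,0.0015,0,0,0,0],[0,0,0.0023,0,0,0,0],[0,0,0.0025,0,0,0,0],[0,0,0.0025,0,0,0,0]]

```text
time_s: 13.6
position: [0.6166, -0.1524, 0.2285]
orientation: [0.0, 0.705, 0.709, -0.0]
contact_force: [1.1, -2.4, 4.9]
gripper_width: -0.0001
grasp_force: 2.0
```

```bash
python3 fun.py
```

```text
t 13.6 pos [ 0.6166 -0.1524  0.2285] F [ 1.12 -2.39  4.92] w -0.0001 shift [ 0.0004  0.0009 -0.    ] turn [0.    0.    0.005]
wrist [(np.float64(0.21), 999), (np.float64(0.212), 1155), (np.float64(0.228), 5123), (np.float64(0.226), 9997)]
 lid z 0.2276 c [array([ 0.6168, -0.1497]), np.float64(0.0426)] normal [-0.021  0.027  0.999]
 knob 0.2683 [array([ 0.616 , -0.1468]), np.float64(0.0117)]
scene [(np.float64(0.21), 67), (np.float64(0.222), 94), (np.float64(0.226), 162), (np.float64(0.224), 205)]
 lid z 0.2254 c [array([ 0.6183, -0.1498]), np.float64(0.0447)] normal [ 0.012 -0.033 -0.999]
 knob 0.2688 [array([ 0.6196, -0.1479]), np.float64(0.0126)]
```

```bash
python3 - <<'E'
from h import *
s=get_state()
def fit(S):
    for _ in range(4):
        c=S.mean(0);v=np.linalg.svd(S-c,full_matrices=False)[2][2];v*=np.sign(v[2]);r=np.abs((S-c)@v);S=S[r<max(2*np.median(r),.0006)]
    return len(S),c.round(4),v.round(4)
for n in("wrist","scene","top"):
    p,d=cams.grab_frame(n);P=cloud(n,d,s);h=np.hypot(P[...,0]-.617,P[...,1]+.1497)
    t=P[(np.abs(P[...,2])<.008)&(d>0)&(h<.4)];print(n,"table",fit(t))
    t=P[(np.abs(P[...,2]-.03)<.007)&(d>0)&(h<.12)];print(n,"base",fit(t))
    t=P[(np.abs(P[...,2]-.2265)<.006)&(d>0)&(h<.041)];print(n,"lid",fit(t))
    t=P[(np.abs(P[...,2]-.2135)<.008)&(d>0)&(h<.075)];print(n,"ring",fit(t),t.min(0),t.max(0))
    if n=="wrist":cv2.imwrite("pics/w6.png",p)
E
```

```text
wrist table (86208, array([ 5.294e-01, -1.618e-01, -2.000e-04]), array([-1.7e-03, -5.0e-04,  1.0e+00]))
wrist base (5766, array([ 0.6188, -0.0985,  0.0298]), array([-5.0e-04,  1.7e-03,  1.0e+00]))
wrist lid (9950, array([ 0.617 , -0.1412,  0.2276]), array([-0.0207,  0.0247,  0.9995]))
wrist ring (2000, array([ 0.6218, -0.1028,  0.2122]), array([0.0034, 0.0601, 0.9982])) [ 0.57329664 -0.14414759  0.20833911] [ 0.66097005 -0.07475121  0.22148032]
scene table (18578, array([ 0.6155, -0.0908, -0.0012]), array([ 1.0e-04, -1.8e-03,  1.0e+00]))
scene base (896, array([ 0.6338, -0.1298,  0.0291]), array([0.0021, 0.0027, 1.    ]))
scene lid (262, array([ 0.6201, -0.1432,  0.2254]), array([-0.0216,  0.0214,  0.9995]))
scene ring (123, array([ 0.6312, -0.1333,  0.2109]), array([0.0087, 0.0273, 0.9996])) [ 0.57856577 -0.22435687  0.20564155] [ 0.66406344 -0.07589792  0.22148147]
top table (22306, array([ 0.5792, -0.1764,  0.0008]), array([-8.e-04,  2.e-04,  1.e+00]))
top base (255, array([ 0.6274, -0.085 ,  0.0305]), array([0.0027, 0.0034, 1.    ]))
top lid (86, array([ 0.6207, -0.1306,  0.2281]), array([-0.0105,  0.0336,  0.9994]))
top ring (62, array([ 0.6137, -0.157 ,  0.2138]), array([ 0.0644, -0.0342,  0.9973])) [ 0.59019456 -0.2129174   0.20641844] [ 0.65176705 -0.0770161   0.22123139]
```

View pics/w6.png

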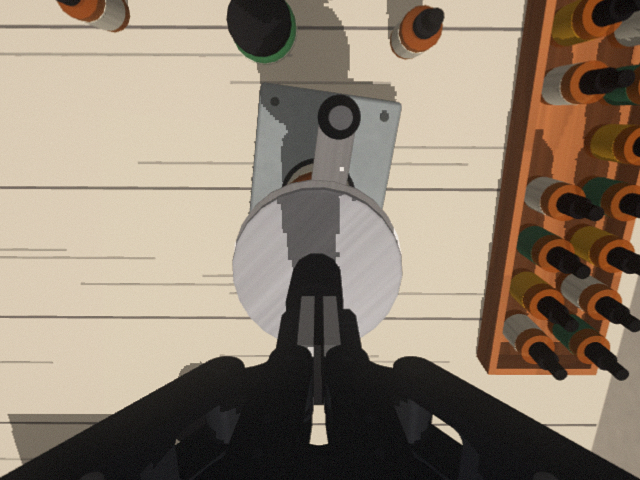

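The wrist view shows the funnel in the ring and the base and bottle neck behind it. The plane fits put the table and base at 0.1° but the lid at 1.9°, leaning toward −x/+y, so the funnel is cocked in the cone. I'll re-grip gently, right it about the cone, and re-seat it.

Scaled: -0.05 m is -0.125, 0.0007 m is 0.0018.

Call:
apply_moves:
  plan:
    - [[0,0,-0.0375,0,0,0,0.6],[0,0,-0.0875,0,0,0,0.6],[0.0018,0,-0.125,0,0,0,0.6],[0.0018,0,-0.125,0,0,0,0.6],[0.0018,0,-0.125,0,0,0,0.6]]

```text
time_s: 14.27
position: [0.6163, -0.1508, 0.2778]
orientation: [-0.001, 0.705, 0.709, 0.0]
contact_force: [-0.0, -0.1, -1.5]
gripper_width: 0.0513
grasp_force: 0.0
```

Scaled: 0.079 m is 0.1975, 0.065 m is 0.1625.

Call:
apply_moves:
  plan:
    - [[0,0,0.05,0,0,0,0.6],[0,0,0.1125,0,0,0,0.6],[0,0,0.1625,0,0,0,0.6],[0,0,0.1975,0,0,0,0.6],[0,0,0.1975,0,0,0,0.6]]

```text
time_s: 14.68
position: [0.6134, -0.15, 0.1932]
orientation: [-0.005, 0.705, 0.709, -0.002]
contact_force: [-0.3, 0.3, -0.4]
gripper_width: 0.0514
grasp_force: 0.0
```

Call:
apply_moves:
  plan:
    - [[0,0,0,0,0,0,0],[0,0,0,0,0,0,0],[0,0,0,0,0,0,0],[0,0,0,0,0,0,0],[0,0,0,0,0,0,0]]
  force: 25

```text
time_s: 15.1
position: [0.6168, -0.1519, 0.2009]
orientation: [0.001, 0.705, 0.709, -0.0]
contact_force: [-4.0, -0.1, 2.8]
gripper_width: 0.0232
grasp_force: 25.5
```

```bash
cat > lid.py <<'E'
from h import *
s=get_state();go(.6166,-.1517,s["position"][2])
p,d=cams.grab_frame("wrist");P=cloud("wrist",d,s);h=np.hypot(P[...,0]-.617,P[...,1]+.1497)
A=P[(h<.05)&(d>0)&(P[...,2]>.17)&(P[...,2]<.245)]
hh,e=np.histogram(A[:,2],bins=np.arange(.17,.245,.002));lz=e[np.argmax(hh)]+.001
S=A[np.abs(A[:,2]-lz)<.005]
print("lidc",[np.round(a,4) for a in cv2.minEnclosingCircle(S[:,:2].astype(np.float32))])
for _ in range(4):
    c=S.mean(0);v=np.linalg.svd(S-c,full_matrices=False)[2][2];v*=np.sign(v[2]);r=np.abs((S-c)@v);S=S[r<max(2*np.median(r),.0006)]
print("lid z at axis",(c[2]-((.6175-c[0])*v[0]+(-.1498-c[1])*v[1])).round(4),"n",v.round(4))
T=P[(d>0)&(h>.058)&(h<.09)&(P[...,2]>lz-.03)&(P[...,2]<lz-.005)]
if len(T):print("arm z",np.percentile(T[:,2],[10,50,90]).round(4),len(T))
E
python3 lid.py
```

```text
t 15.1 pos [ 0.6168 -0.1519  0.2009] F [-3.95 -0.14  2.79] w 0.0232 shift [ 0.0002 -0.0002 -0.    ] turn [0.001 0.001 0.005]
lidc [array([ 0.6176, -0.15  ]), np.float64(0.0426)]
lid z at axis 0.2282 n [0.0092 0.0124 0.9999]
arm z [0.211  0.2167 0.2182] 3804
```

Scaled: -0.004 m is -0.01, -0.001 m is -0.0025.

Call:
apply_moves:
  plan:
    - [[0,0,-0.0025,0,0,0,0],[0,0,-0.0075,0,0,0,0],[0,0,-0.01,0,0,0,0],[0,0,-0.01,0,0,0,0],[0,0,-0.01,0,0,0,0]]

```text
time_s: 15.57
position: [0.6167, -0.1514, 0.2032]
orientation: [-0.0, 0.705, 0.709, 0.0]
contact_force: [-1.5, 0.6, -3.6]
gripper_width: 0.023
grasp_force: 24.9
```

```bash
python3 lid.py
```

```text
t 15.57 pos [ 0.6167 -0.1514  0.2032] F [-1.48  0.57 -3.64] w 0.023 shift [-0.0003 -0.0001 -0.    ] turn [ 0.    -0.     0.005]
lidc [array([ 0.6175, -0.1497]), np.float64(0.0426)]
lid z at axis 0.2305 n [0.0081 0.0117 0.9999]
arm z [0.211  0.2168 0.2183] 3775
```

Scaled: 0.012 rad is 0.0038.

Call:
apply_moves:
  plan:
    - [[0,0,0,-0.0013,0.0019,0,0],[0,0,0,-0.0025,0.0038,0,0],[0,0,0,-0.0025,0.0038,0,0],[0,0,0,-0.0025,0.0038,0,0],[0,0,0,-0.0025,0.0038,0,0]]

```text
time_s: 16.03
position: [0.6166, -0.1516, 0.2035]
orientation: [-0.001, 0.705, 0.709, 0.007]
contact_force: [0.6, 0.2, -3.1]
gripper_width: 0.0234
grasp_force: 24.9
```

```bash
python3 lid.py
```

```text
t 16.03 pos [ 0.6166 -0.1516  0.2035] F [ 0.6   0.17 -3.15] w 0.0234 shift [-0.0001  0.     -0.    ] turn [ 0.008 -0.012  0.005]
lidc [array([ 0.6174, -0.1502]), np.float64(0.0428)]
lid z at axis 0.2308 n [1.e-04 5.e-04 1.e+00]
arm z [0.211  0.2168 0.2184] 3773
```

Scaled: 0.003 m is 0.0075, 0.001 m is 0.0025.

Call:
apply_moves:
  plan:
    - [[0,0,0.0025,0,0,0,0],[0,0,0.005,0,0,0,0],[0,0,0.0063,0,0,0,0],[0,0,0.0075,0,0,0,0],[0,0,0.0075,0,0,0,0]]

```text
time_s: 16.5
position: [0.6166, -0.1514, 0.2005]
orientation: [-0.002, 0.705, 0.709, 0.007]
contact_force: [-0.2, 0.6, -2.1]
gripper_width: 0.023
grasp_force: 24.9
```

```bash
python3 lid.py
```

```text
t 16.5 pos [ 0.6166 -0.1514  0.2005] F [-0.2  0.6 -2.1] w 0.023 shift [-0.0003  0.     -0.    ] turn [ 0.008 -0.012  0.005]
lidc [array([ 0.6171, -0.1498]), np.float64(0.0425)]
lid z at axis 0.2279 n [2.e-04 1.e-03 1.e+00]
arm z [0.211  0.2167 0.2182] 3773
```

The funnel is now upright (0.05°) and centred, and it hasn't touched the seat yet. Continuing down in small steps.

Scaled: 0.0009 m is 0.0023, 0.0003 m is 0.0008.

Call:
apply_moves:
  plan:
    - [[0,0,0.0008,0,0,0,0],[0,0,0.0015,0,0,0,0],[0,0,0.0023,0,0,0,0],[0,0,0.0023,0,0,0,0],[0,0,0.0023,0,0,0,0]]

```text
time_s: 16.97
position: [0.6167, -0.1515, 0.2004]
orientation: [-0.001, 0.705, 0.709, 0.007]
contact_force: [-4.1, 1.4, 4.1]
gripper_width: 0.0231
grasp_force: 25.6
```

Scaled: 0.0009 m is 0.0023, 0.0006 m is 0.0015.

Call:
apply_moves:
  plan:
    - [[0,0,0.0008,0,0,0,0],[0,0,0.0015,0,0,0,0],[0,0,0.0023,0,0,0,0],[0,0,0.0023,0,0,0,0],[0,0,0.0023,0,0,0,0]]

```text
time_s: 17.38
position: [0.6167, -0.1515, 0.1988]
orientation: [-0.001, 0.705, 0.709, 0.007]
contact_force: [-4.1, 1.9, 4.8]
gripper_width: 0.0235
grasp_force: 25.6
```

Scaled: 0.0009 m is 0.0023, 0.0006 m is 0.0015.

Call:
apply_moves:
  plan:
    - [[0,0,0.0008,0,0,0,0],[0,0,0.0015,0,0,0,0],[0,0,0.0023,0,0,0,0],[0,0,0.0023,0,0,0,0],[0,0,0.0023,0,0,0,0]]

```text
time_s: 17.8
position: [0.6167, -0.1515, 0.1977]
orientation: [-0.001, 0.705, 0.709, 0.007]
contact_force: [-3.2, 2.1, 4.4]
gripper_width: 0.0236
grasp_force: 25.6
```

```bash
python3 lid.py
```

```text
t 17.8 pos [ 0.6167 -0.1515  0.1977] F [-3.16  2.13  4.41] w 0.0236 shift [-0.0002 -0.0001 -0.    ] turn [ 0.008 -0.012  0.005]
lidc [array([ 0.6172, -0.1501]), np.float64(0.0428)]
lid z at axis 0.225 n [ 0.0011 -0.0011  1.    ]
arm z [0.2082 0.2139 0.2154] 3764
```

Contact is made and the holder has come down about 3 mm with the funnel upright to 0.1°. I'll nudge it toward the side force to relax it, then release.

Scaled: -0.001 m is -0.0025, -0.0005 m is -0.0013.

Call:
apply_moves:
  plan:
    - [[0.0008,-0.0013,0,0,0,0,0],[0.0013,-0.0025,0,0,0,0,0],[0.0013,-0.0025,0,0,0,0,0],[0.0013,-0.0025,0,0,0,0,0],[0.0013,-0.0025,0,0,0,0,0]]

```text
time_s: 18.27
position: [0.6162, -0.1512, 0.1976]
orientation: [-0.001, 0.705, 0.709, 0.007]
contact_force: [3.6, -0.4, 0.2]
gripper_width: 0.023
grasp_force: 25.0
```

```bash
python3 lid.py
```

```text
t 18.27 pos [ 0.6162 -0.1512  0.1976] F [ 3.62 -0.45  0.16] w 0.023 shift [-0.0005  0.0004 -0.    ] turn [ 0.009 -0.012  0.005]
lidc [array([ 0.617 , -0.1498]), np.float64(0.0427)]
lid z at axis 0.225 n [-0.004   0.0029  1.    ]
arm z [0.2081 0.2139 0.2154] 3782
```

Scaled: 0.001 m is 0.0025, 0.0005 m is 0.0013.

Call:
apply_moves:
  plan:
    - [[0,0.0013,0,0,0,0,0],[0,0.0013,0.0013,0,0,0,0],[0,0.0013,0.0025,0,0,0,0],[0,0.0013,0.0025,0,0,0,0],[0,0.0013,0.0025,0,0,0,0]]

```text
time_s: 18.73
position: [0.6163, -0.1512, 0.1975]
orientation: [-0.001, 0.705, 0.709, 0.007]
contact_force: [-0.6, -0.8, 5.7]
gripper_width: 0.0234
grasp_force: 25.5
```

Call:
apply_moves:
  plan:
    - [[0,0,0,0,0,0,0.6],[0,0,0,0,0,0,0.6],[0,0,0,0,0,0,0.6],[0,0,0,0,0,0,0.6],[0,0,0,0,0,0,0.6]]

```text
time_s: 19.15
position: [0.6158, -0.1508, 0.1962]
orientation: [-0.002, 0.705, 0.709, 0.007]
contact_force: [-0.4, -0.1, 0.5]
gripper_width: 0.0511
grasp_force: 0.0
```

```bash
python3 lid.py
```

```text
t 19.15 pos [ 0.6158 -0.1508  0.1962] F [-0.36 -0.07  0.53] w 0.0511 shift [-0.0009  0.0008 -0.    ] turn [ 0.007 -0.012  0.005]
lidc [array([ 0.617 , -0.1502]), np.float64(0.043)]
lid z at axis 0.2249 n [-1.0e-04  1.5e-03  1.0e+00]
arm z [0.2081 0.2138 0.2153] 3829
```

The funnel is free, centred and upright (0.1°). Now lift off, square the tool, shut, and come down just above the knob top.

Scaled: -0.075 m is -0.1875, -0.0005 m is -0.0013, -0.012 rad is -0.0038.

Call:
apply_moves:
  plan:
    - [[0,0,-0.05,0,0,0,0.6],[-0.0013,0,-0.125,0,0,0,0.6],[-0.0013,0,-0.1875,0.0022,-0.0038,0,0],[-0.0013,0,-0.1875,0.0022,-0.0038,0,0],[-0.0013,0,-0.1875,0.0022,-0.0038,0,0]]

```text
time_s: 19.62
position: [0.6165, -0.1527, 0.2741]
orientation: [0.002, 0.705, 0.709, 0.001]
contact_force: [0.5, -0.3, -1.0]
gripper_width: 0.0153
grasp_force: 0.0
```

Scaled: 0.04 m is 0.1, 0.035 m is 0.0875.

Call:
apply_moves:
  plan:
    - [[0,0,0,0,0,0,0],[0,0,0.025,0,0,0,0],[0,0,0.0625,0,0,0,0],[0,0,0.0875,0,0,0,0],[0,0,0.1,0,0,0,0]]

```text
time_s: 20.03
position: [0.6139, -0.1517, 0.2276]
orientation: [-0.003, 0.705, 0.709, -0.001]
contact_force: [0.2, -0.7, 0.6]
gripper_width: -0.0003
grasp_force: 0.0
```

```bash
python3 lid.py; python3 - <<'E'
from h import *
s=get_state();p,d=cams.grab_frame("wrist");P=cloud("wrist",d,s)
A=P[(np.abs(P[...,0]-.617)<.03)&(np.abs(P[...,1]+.15)<.03)&(d>0)]
for z in np.arange(.256,.296,.004):
    q=A[(A[:,2]>=z)&(A[:,2]<z+.004)]
    if len(q):print(z.round(3),len(q),q.min(0)[:2].round(4),q.max(0)[:2].round(4))
E
```

```text
t 20.03 pos [ 0.6139 -0.1517  0.2276] F [ 0.19 -0.65  0.61] w -0.0003 shift [-0.      0.0027 -0.    ] turn [-0.005 -0.003  0.005]
lidc [array([ 0.6165, -0.1498]), np.float64(0.0428)]
lid z at axis 0.2249 n [-2.0e-04  1.9e-03  1.0e+00]
arm z [0.2081 0.2141 0.2153] 1642
0.256 198 [ 0.6052 -0.1471] [ 0.628  -0.1378]
0.26 319 [ 0.6054 -0.1494] [ 0.6284 -0.1378]
0.264 498 [ 0.606  -0.1486] [ 0.6278 -0.1379]
0.268 49 [ 0.6088 -0.1403] [ 0.6214 -0.1393]
0.272 232 [ 0.603  -0.1443] [ 0.6276 -0.1391]
0.276 353 [ 0.6018 -0.1445] [ 0.6285 -0.1389]
0.28 422 [ 0.6015 -0.1447] [ 0.6287 -0.1391]
0.284 413 [ 0.6015 -0.1448] [ 0.6285 -0.139 ]
0.288 457 [ 0.6016 -0.1447] [ 0.6287 -0.1386]
0.292 509 [ 0.6016 -0.1447] [ 0.6288 -0.139 ]
```

Call:
apply_moves:
  plan:
    - [[0,0.0025,0,0,0,0,0],[0,0.0025,0.005,0,0,0,0],[0,0.0025,0.0075,0,0,0,0],[0,0.0025,0.01,0,0,0,0],[0,0.0025,0.0125,0,0,0,0]]

```text
time_s: 20.55
position: [0.6168, -0.1525, 0.2271]
orientation: [0.001, 0.705, 0.709, 0.0]
contact_force: [1.1, 0.9, -0.3]
gripper_width: 0.0001
grasp_force: 0.0
```

Scaled: 0.002 m is 0.005, 0.001 m is 0.0025.

Call:
apply_moves:
  plan:
    - [[0,0,0.0013,0,0,0,0],[0,0,0.0025,0,0,0,0],[0,0,0.0038,0,0,0,0],[0,0,0.005,0,0,0,0],[0,0,0.005,0,0,0,0]]

```text
time_s: 20.97
position: [0.6168, -0.1525, 0.2253]
orientation: [0.001, 0.705, 0.709, 0.0]
contact_force: [-0.3, 0.5, 2.1]
gripper_width: 0.0002
grasp_force: 1.1
```

Scaled: 0.002 m is 0.005, 0.001 m is 0.0025.

Call:
apply_moves:
  plan:
    - [[0,0,0.0013,0,0,0,0],[0,0,0.0025,0,0,0,0],[0,0,0.0038,0,0,0,0],[0,0,0.005,0,0,0,0],[0,0,0.005,0,0,0,0]]

```text
time_s: 21.38
position: [0.6168, -0.1525, 0.223]
orientation: [0.001, 0.705, 0.709, 0.0]
contact_force: [-0.1, -0.7, 4.1]
gripper_width: -0.0002
grasp_force: 2.2
```

```bash
python3 lid.py
```

```text
t 21.38 pos [ 0.6168 -0.1525  0.223 ] F [-0.09 -0.67  4.14] w -0.0002 shift [ 0.0008 -0.0002 -0.    ] turn [0.002 0.    0.005]
lidc [array([ 0.6169, -0.1496]), np.float64(0.0425)]
lid z at axis 0.2226 n [1.8e-03 9.0e-04 1.0e+00]
arm z [0.2059 0.2118 0.213 ] 1675
```

The holder slides at about 4 N with the funnel upright. Stepping down to feel for the lip.

Scaled: 0.002 m is 0.005, 0.001 m is 0.0025.

Call:
apply_moves:
  plan:
    - [[0,0,0.0013,0,0,0,0],[0,0,0.0025,0,0,0,0],[0,0,0.0038,0,0,0,0],[0,0,0.005,0,0,0,0],[0,0,0.005,0,0,0,0]]

```text
time_s: 21.85
position: [0.6166, -0.1524, 0.2206]
orientation: [0.0, 0.705, 0.709, 0.0]
contact_force: [-0.5, -0.8, 3.9]
gripper_width: -0.0004
grasp_force: 1.9
```

Scaled: 0.0013 m is 0.0033, 0.0012 m is 0.003.

Call:
apply_moves:
  plan:
    - [[0,0,0.0008,0,0,0,0],[0,0,0.0015,0,0,0,0],[0,0,0.0023,0,0,0,0],[0,0,0.003,0,0,0,0],[0,0,0.0033,0,0,0,0]]

```text
time_s: 22.27
position: [0.6167, -0.1524, 0.2195]
orientation: [0.0, 0.705, 0.709, 0.0]
contact_force: [1.1, -1.0, 4.0]
gripper_width: -0.0001
grasp_force: 2.2
```

Scaled: 0.0013 m is 0.0033, 0.0012 m is 0.003.

Call:
apply_moves:
  plan:
    - [[0,0,0.0008,0,0,0,0],[0,0,0.0015,0,0,0,0],[0,0,0.0023,0,0,0,0],[0,0,0.003,0,0,0,0],[0,0,0.0033,0,0,0,0]]

```text
time_s: 22.68
position: [0.6166, -0.1524, 0.2181]
orientation: [0.0, 0.705, 0.709, 0.0]
contact_force: [1.2, 0.1, 4.3]
gripper_width: -0.0002
grasp_force: 2.2
```

Call:
apply_moves:
  plan:
    - [[0,0,0.0008,0,0,0,0],[0,0,0.0015,0,0,0,0],[0,0,0.0023,0,0,0,0],[0,0,0.003,0,0,0,0],[0,0,0.0033,0,0,0,0]]

```text
time_s: 23.1
position: [0.6166, -0.1524, 0.2168]
orientation: [0.0, 0.705, 0.709, 0.0]
contact_force: [0.7, -0.6, 5.1]
gripper_width: 0.0002
grasp_force: 2.2
```

Scaled: 0.0013 m is 0.0033, 0.0012 m is 0.003.

Call:
apply_moves:
  plan:
    - [[0,0,0.0008,0,0,0,0],[0,0,0.0015,0,0,0,0],[0,0,0.0023,0,0,0,0],[0,0,0.003,0,0,0,0],[0,0,0.0033,0,0,0,0]]

```text
time_s: 23.52
position: [0.6166, -0.1524, 0.2155]
orientation: [0.0, 0.705, 0.709, 0.0]
contact_force: [0.5, -0.0, 3.9]
gripper_width: 0.0003
grasp_force: 2.2
```

Scaled: 0.0013 m is 0.0033, 0.0003 m is 0.0008.

Call:
apply_moves:
  plan:
    - [[0,0,0.0008,0,0,0,0],[0,0,0.0015,0,0,0,0],[0,0,0.0023,0,0,0,0],[0,0,0.003,0,0,0,0],[0,0,0.0033,0,0,0,0]]

```text
time_s: 23.93
position: [0.6166, -0.1524, 0.2142]
orientation: [0.0, 0.705, 0.709, 0.0]
contact_force: [-0.3, -0.8, 4.8]
gripper_width: -0.0002
grasp_force: 2.2
```

Scaled: 0.0013 m is 0.0033, 0.0012 m is 0.003.

Call:
apply_moves:
  plan:
    - [[0,0,0.0008,0,0,0,0],[0,0,0.0015,0,0,0,0],[0,0,0.0023,0,0,0,0],[0,0,0.003,0,0,0,0],[0,0,0.0033,0,0,0,0]]

```text
time_s: 24.35
position: [0.6166, -0.1524, 0.2129]
orientation: [0.0, 0.705, 0.709, 0.0]
contact_force: [-0.3, -0.4, 4.3]
gripper_width: -0.0001
grasp_force: 2.2
```

Scaled: 0.0013 m is 0.0033, 0.0012 m is 0.003.

Call:
apply_moves:
  plan:
    - [[0,0,0.0008,0,0,0,0],[0,0,0.0015,0,0,0,0],[0,0,0.0023,0,0,0,0],[0,0,0.003,0,0,0,0],[0,0,0.0033,0,0,0,0]]

```text
time_s: 24.77
position: [0.6166, -0.1524, 0.2116]
orientation: [0.0, 0.705, 0.709, 0.0]
contact_force: [1.0, -0.5, 3.5]
gripper_width: -0.0
grasp_force: 2.2
```

Scaled: 0.0013 m is 0.0033, 0.0012 m is 0.003.

Call:
apply_moves:
  plan:
    - [[0,0,0.0008,0,0,0,0],[0,0,0.0015,0,0,0,0],[0,0,0.0023,0,0,0,0],[0,0,0.003,0,0,0,0],[0,0,0.0033,0,0,0,0]]

```text
time_s: 25.18
position: [0.6166, -0.1524, 0.2103]
orientation: [0.0, 0.705, 0.709, 0.0]
contact_force: [-0.4, -1.0, 4.1]
gripper_width: -0.0001
grasp_force: 2.2
```

Scaled: 0.0013 m is 0.0033, 0.0012 m is 0.003.

Call:
apply_moves:
  plan:
    - [[0,0,0.0008,0,0,0,0],[0,0,0.0015,0,0,0,0],[0,0,0.0023,0,0,0,0],[0,0,0.003,0,0,0,0],[0,0,0.0033,0,0,0,0]]

```text
time_s: 25.6
position: [0.6166, -0.1524, 0.209]
orientation: [0.0, 0.705, 0.709, 0.0]
contact_force: [-0.1, -1.2, 3.5]
gripper_width: 0.0
grasp_force: 2.2
```

Scaled: 0.0013 m is 0.0033, 0.0012 m is 0.003.

Call:
apply_moves:
  plan:
    - [[0,0,0.0008,0,0,0,0],[0,0,0.0015,0,0,0,0],[0,0,0.0023,0,0,0,0],[0,0,0.003,0,0,0,0],[0,0,0.0033,0,0,0,0]]

```text
time_s: 26.02
position: [0.6166, -0.1524, 0.2077]
orientation: [0.0, 0.705, 0.709, 0.0]
contact_force: [0.1, -0.7, 4.0]
gripper_width: -0.0001
grasp_force: 2.2
```

Scaled: 0.0013 m is 0.0033, 0.0012 m is 0.003.

Call:
apply_moves:
  plan:
    - [[0,0,0.0008,0,0,0,0],[0,0,0.0015,0,0,0,0],[0,0,0.0023,0,0,0,0],[0,0,0.003,0,0,0,0],[0,0,0.0033,0,0,0,0]]

```text
time_s: 26.43
position: [0.6166, -0.1524, 0.2064]
orientation: [0.0, 0.705, 0.709, 0.0]
contact_force: [0.6, -1.4, 3.3]
gripper_width: -0.0
grasp_force: 2.2
```

Scaled: 0.0013 m is 0.0033, 0.0012 m is 0.003.

Call:
apply_moves:
  plan:
    - [[0,0,0.0008,0,0,0,0],[0,0,0.0015,0,0,0,0],[0,0,0.0023,0,0,0,0],[0,0,0.003,0,0,0,0],[0,0,0.0033,0,0,0,0]]

```text
time_s: 26.85
position: [0.6166, -0.1524, 0.2051]
orientation: [0.0, 0.705, 0.709, 0.0]
contact_force: [-0.8, -0.9, 4.2]
gripper_width: 0.0002
grasp_force: 2.2
```

Call:
apply_moves:
  plan:
    - [[0,0,0.0008,0,0,0,0],[0,0,0.0015,0,0,0,0],[0,0,0.0023,0,0,0,0],[0,0,0.003,0,0,0,0],[0,0,0.0033,0,0,0,0]]

```text
time_s: 27.27
position: [0.6166, -0.1524, 0.2038]
orientation: [0.0, 0.705, 0.709, 0.0]
contact_force: [0.4, -0.2, 3.7]
gripper_width: -0.0002
grasp_force: 2.2
```

Scaled: 0.0013 m is 0.0033, 0.0012 m is 0.003.

Call:
apply_moves:
  plan:
    - [[0,0,0.0008,0,0,0,0],[0,0,0.0015,0,0,0,0],[0,0,0.0023,0,0,0,0],[0,0,0.003,0,0,0,0],[0,0,0.0033,0,0,0,0]]

```text
time_s: 27.68
position: [0.6167, -0.1524, 0.2027]
orientation: [0.0, 0.705, 0.709, 0.0]
contact_force: [0.2, -0.6, 5.2]
gripper_width: -0.0
grasp_force: 2.7
```

Call:
apply_moves:
  plan:
    - [[0,0,0.0005,0,0,0,0],[0,0,0.001,0,0,0,0],[0,0,0.0013,0,0,0,0],[0,0,0.0013,0,0,0,0],[0,0,0.0013,0,0,0,0]]

```text
time_s: 28.1
position: [0.6167, -0.1524, 0.2026]
orientation: [0.001, 0.705, 0.709, 0.0]
contact_force: [-1.0, 0.2, 6.1]
gripper_width: 0.0001
grasp_force: 3.2
```

The force is now rising while the position lags, so the lip has been met. Building the push up gradually.

Scaled: 0.0008 m is 0.002, 0.0006 m is 0.0015.

Call:
apply_moves:
  plan:
    - [[0,0,0.0008,0,0,0,0],[0,0,0.0015,0,0,0,0],[0,0,0.002,0,0,0,0],[0,0,0.002,0,0,0,0],[0,0,0.002,0,0,0,0]]

```text
time_s: 28.52
position: [0.6168, -0.1525, 0.2025]
orientation: [0.001, 0.705, 0.709, 0.0]
contact_force: [-1.1, -0.5, 7.5]
gripper_width: -0.0001
grasp_force: 4.2
```

Scaled: 0.0015 m is 0.0038, 0.001 m is 0.0025.

Call:
apply_moves:
  plan:
    - [[0,0,0.0013,0,0,0,0],[0,0,0.0025,0,0,0,0],[0,0,0.0038,0,0,0,0],[0,0,0.0038,0,0,0,0],[0,0,0.0038,0,0,0,0]]

```text
time_s: 28.93
position: [0.617, -0.1526, 0.202]
orientation: [0.001, 0.705, 0.709, 0.0]
contact_force: [-3.7, 0.1, 11.9]
gripper_width: -0.0002
grasp_force: 6.0
```

Scaled: 0.0012 m is 0.003, 0.001 m is 0.0025.

Call:
apply_moves:
  plan:
    - [[0,0,0.0013,0,0,0,0],[0,0,0.0025,0,0,0,0],[0,0,0.003,0,0,0,0],[0,0,0.003,0,0,0,0],[0,0,0.003,0,0,0,0]]

```text
time_s: 29.35
position: [0.6171, -0.1526, 0.2018]
orientation: [0.001, 0.705, 0.709, 0.001]
contact_force: [-5.1, 0.2, 15.1]
gripper_width: 0.0001
grasp_force: 7.6
```

Scaled: 0.0004 m is 0.001, 0.0003 m is 0.0008.

Call:
apply_moves:
  plan:
    - [[0,0,0.0008,0,0,0,0],[0,0,0.001,0,0,0,0],[0,0,0.001,0,0,0,0],[0,0,0.001,0,0,0,0],[0,0,0.001,0,0,0,0]]

```text
time_s: 29.77
position: [0.6172, -0.1526, 0.2017]
orientation: [0.001, 0.705, 0.709, 0.001]
contact_force: [-5.5, 0.4, 17.1]
gripper_width: 0.0004
grasp_force: 8.2
```

Call:
apply_moves:
  plan:
    - [[0,0,0,0,0,0,0],[0,0,0,0,0,0,0],[0,0,0,0,0,0,0],[0,0,0,0,0,0,0],[0,0,0,0,0,0,0]]

```text
time_s: 30.18
position: [0.6171, -0.1527, 0.2017]
orientation: [0.001, 0.705, 0.709, 0.001]
contact_force: [-5.0, 1.0, 16.6]
gripper_width: -0.0001
grasp_force: 8.2
```

```bash
python3 lid.py
```

```text
t 30.18 pos [ 0.6171 -0.1527  0.2017] F [-4.98  1.   16.61] w -0.0001 shift [ 0.001  -0.0005 -0.    ] turn [0.003 0.001 0.005]
lidc [array([ 0.6173, -0.1498]), np.float64(0.0426)]
lid z at axis 0.2014 n [ 3.9e-03 -6.0e-04  1.0e+00]
arm z [0.1845 0.1904 0.1918] 1491
```

The push held at about 16.6 N for over 0.8 s, with the funnel upright and nested. Letting go now.

Scaled: -0.04 m is -0.1, -0.02 m is -0.05.

Call:
apply_moves:
  plan:
    - [[0,0,-0.005,0,0,0,0],[0,0,-0.01,0,0,0,0],[0,0,-0.02,0,0,0,0],[0,0,-0.05,0,0,0,0],[0,0,-0.1,0,0,0,0]]

```text
time_s: 30.65
position: [0.6147, -0.1514, 0.2353]
orientation: [-0.003, 0.705, 0.709, -0.001]
contact_force: [-0.1, -0.6, -0.7]
gripper_width: -0.0002
grasp_force: 0.0
```

Scaled: -0.05 m is -0.125, -0.04 m is -0.1.

Call:
apply_moves:
  plan:
    - [[0,0,-0.05,0,0,0,0],[0,0,-0.1,0,0,0,0],[0,0,-0.125,0,0,0,0],[0,0,-0.125,0,0,0,0],[0,0,-0.125,0,0,0,0]]

```text
time_s: 31.07
position: [0.6165, -0.1523, 0.288]
orientation: [0.0, 0.705, 0.709, 0.0]
contact_force: [-0.0, 0.1, -0.4]
gripper_width: 0.0001
grasp_force: 0.0
```

```bash
python3 lid.py; python3 - <<'E'
from h import *
p,_=cams.grab_frame("scene");q,_=cams.grab_frame("top");cv2.imwrite("pics/f7.png",cv2.resize(np.hstack([p,q]),(800,300)))
E
```

```text
t 31.07 pos [ 0.6165 -0.1523  0.288 ] F [-0.01  0.13 -0.45] w 0.0001 shift [0.0006 0.0001 0.    ] turn [ 0.001 -0.     0.005]
lidc [array([ 0.617 , -0.1497]), np.float64(0.0425)]
lid z at axis 0.2022 n [-1.5e-03  6.0e-04  1.0e+00]
arm z [0.1844 0.189  0.1917] 970
```

View pics/f7.png

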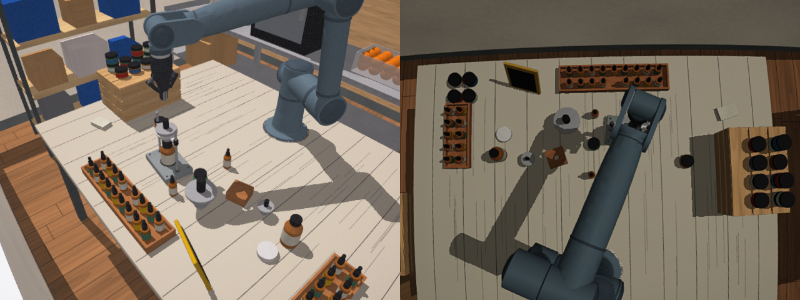

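The funnel is nested, upright (0.1°), and resting on the seal after lifting 0.8 mm. In the scene view it sits in the stand near (165,130), the arm is clear, and the other items haven't moved.

```bash
python3 -c "
from h import *
print(hand_in())"
```

```text
the job is handed in; nothing more can be done
None
```

The job is handed in at about 31 s: the funnel stands upright in the holder after a push of about 16.6 N held for over 0.8 s, rests on the seal with the arm clear, and the bystanders look unmoved (it first sat cocked in the seat, so I re-gripped and re-seated it before pressing).

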